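Weigh the coffee pail on the spring hand scale

ROBOT

A 6-joint arm with a two-finger parallel gripper is mounted at the origin on the work surface. World frame = base frame: x ahead of the robot, y to its left, z up, the work surface at z = 0. Lengths are in mm, angles in degrees, forces in N, time in s.
With the tool pointing down it reaches from about 425 to 950 mm from the base axis. Payload 14.7 kg.
Tool frame: the origin (TCP) lies at the very end of the fingers, on their centre line; the grasp point (between the pads) lies 19 mm behind it; z points along the fingers, x is the direction in which the jaws open and shut, and the axes are right-handed (so a half turn about z gives the same grasp; the last joint's range is limited). The gripper opens to 85 mm and grips with 20 to 120 N. Pads are 22 mm wide; open, the fingers measure 114 mm over their backs; the gripper's body (76 mm by 85 mm) begins 54 mm behind the grasp point. The pads swing forward as they close: fully open they stand 13 mm farther back than shut.
Start: joints at [-78.759, 27.513, 91.461, -0, 61.026, -2.67], TCP at [156.291, -630.924, 231.297] pointing down, gripper open.
Joint ranges: [-157.49, 157.49], [-46.99, 117.5], [13.45, 153.17], [-89.5, 269.5], [5.16, 153.95], [-167.48, 167.48]. Speed limits (degrees/s): [108.29, 108.29, 136.94, 172.46, 172.46, 172.46].

INTERFACE

Orientations are given as [roll, pitch, yaw] about the fixed x, y, z axes, in that order (R = Rz(yaw) Ry(pitch) Rx(roll)).
In Python, from cell import get_state, read_camera, finish_job gives the robot as it stands.
- The arm moves only by the tool carry_out, never from a script. Its argument "steps" is a list that holds one entry, the list of rows, each a list of 5 numbers: the shift along the tool's x, y, z in m, then the turn about the tool's z in rad, then the opening in per cent of the stroke, from 0 (shut) to 100 (fully open). A call has 1 to 8 rows; each row is the pose to reach, as a shift and turn from the pose commanded when the call began, along the tool's axes at that moment; what a row does not reach only later rows make up. A row lasts 1/12 s, in which the tool goes at most 41.7 mm and 7.16 degrees, less where a joint would pass 70% of its speed; a pose out of reach is approached as far as the arm can. A call with a gripper value outside its range is refused whole. The fingers move at their own pace and stop on an object; "force" is the grip in N (left out, the last holds). Time passes only in rows, so rows that repeat a pose let the fingers close. It gives the time, the measured TCP pose, the force and the opening at its end, in the units of the state.
- get_state(): the state, without advancing time (a new reading comes with each control period).
- read_camera(name): name is "scene" or "top"; returns a dict with "img" (480x640x3 uint8, red, green, blue), "fx", "fy", "cx", "cy" (pixels), "k1" (the pictures are not rectified: a ray, as slopes to the right and down, at radius r is drawn at 1 + k1 r^2 times it, then the intrinsics apply), "rvec" (rotation vector, rad) and "tvec" (3), from world to camera coordinates, as OpenCV has them. Camera axes: x right, y down, z forward; pixel columns grow to the right and rows downward; lengths in mm; the calibration is good to about 2 mm. A picture is of the moment at which its call begins. There is no depth.
- finish_job(): hands the job in, once; it reports no verdict.
The state is a dict: "clock": time; "qpos": joint angles; "qvel": joint speeds; "effort": joint torques, N m; "tcp_pos": TCP position; "tcp_rot": TCP orientation; "force": force on the tool from outside, world axes, zero at the start; "torque": the same for the moment, N m; "opening": finger opening in mm.
Only numpy, scipy, OpenCV 4.12 (cv2) and the standard library are available. Lean on these libraries where they do the work, as an engineer would, in place of code of your own. Each camera call takes 0.05 s, during which the arm holds its last target.

TASK

Weigh the small copper pail that has the wire bail: draw the spring hand scale up out of its wooden stand by its black crossbar, pass its hook under the top of the bail and lift slowly straight up, so that the spring takes up the weight while the pail still stands, until the pail just hangs clear, between 5 and 15 mm above the table. Let it hang there still for a good second, set it down gently where it stood, unhook, and put the scale back in its stand; never touch the pail with the gripper, pull the spring to its stop or press down on the pail, and leave the other things alone.

Things in the scene. Friction and masses are not known exactly. Their poses are not given: they have to be found in the camera images.
- scale: Spring hand scale, 0.22 kg, upright. Origin: centre of its black crossbar (the grip), 100 mm long along x, 22 mm wide in y, 20 mm high; z up. Below it a flat steel case, 40 x 18 mm (x, y), reaches down to z = -80 mm; a J-hook of 6 mm wire hangs from it on the spring (see hook_seat, hook_tip). At the start the bar rests in the stand and its +x (the hook's open side) points to the robot's left.
- hook_seat (a point): Upper side of the J-hook's lowest point, where the bail comes to sit; with the spring at rest 127 mm straight below the crossbar's centre, underside of the hook at 133 mm. The hook sinks with the spring. Its stem leaves the case on the axis, cranks at 84 to 92 mm below the bar's centre to x = -13 mm and runs down there.
- hook_tip (a point): Top of the hook's free tip, at x = +14 mm of the scale and at rest 111 mm below the crossbar's centre. The mouth of the hook is on the scale's +x side, between this tip and the stem (whose crank is 87 mm below the bar's centre on the axis), so the bail's wire goes in when level with about 99 mm below the bar's centre. Inner width 21 mm.
- hook (a joint): Stretch of the scale's spring in m: 0 at rest, grows as the hook is pulled down out of the case; 110 N per metre; hard stop at 0.085 m.
- stand: Fixed dark wood stand, base 130 x 80 x 8 mm, origin at the centre of its underside. Two posts at x = +-43 mm (18 mm in x, 40 mm in y; tops at 140 mm) carry the crossbar's ends, the bar along x, its centre 150 mm up, the scale's +x to the stand's +x or turned round. Cheeks 4 mm off the bar's sides rise to 152 mm, so the scale goes straight up and down. Between the posts the bar is free for 68 mm.
- pail: Closed round copper pail, 80 mm across (lid 84 mm), lid top at 68 mm, with a rigid upright wire bail (5 mm wire). Its load is unknown: 0.3 to 0.7 kg in all. Origin at the centre of the underside, z up; the bail lies in its y-z plane, its ends at y = +-43 mm, so its top runs along y. The bail is the same from both sides.
- bail_top (a point): Centre of the bail's wire at its highest point, 122 mm above the underside of the pail, on its axis; 54 mm above the lid.
- cezve: Bystander: small open copper coffee pot with a long brass handle, 62 mm high (handle to 83 mm). Leave alone.
- cup_a: Bystander: small white cup, 58 mm wide, 52 mm high. Leave alone.
- cup_b: Bystander: small copper cup, 58 mm wide, 52 mm high. Leave alone.
- bowl: Bystander: brass bowl, 136 mm wide, 48 mm high. Leave alone.
- plain_tin: Bystander: copper tin like the pail but with a lid knob (82 mm high) and no bail. Leave alone.
- spoon: Bystander: brass spoon lying flat. Leave alone.
- jar: Bystander: amber jar, 68 mm wide, 85 mm high. Leave alone.
Not all that is in view belongs to the job. Leave any green or turquoise look-alike of the pail alone. What is shaped like the scale but purple is not meant.

How it is judged (in metres and radians):
On the way, in this order (a step that is already met when the one before it is completed fails the run):
1. the scale is drawn up out of its stand (z of scale in the frame of stand above 0.17 m), for 0.1 s.
2. the bail sits in the hook and the spring is stretched by 5 mm or more while the pail still stands on the table, for at least 0.3 s (distance between hook_seat and bail_top below 0.012 m and value of joint hook above 0.005 m and height (world z) of pail below 0.003 m), for 0.3 s.
3. the pail hangs from the hook, upright and still, 5 to 15 mm above the table, for 0.8 s (distance between hook_seat and bail_top below 0.012 m and height (world z) of pail between 0.005 and 0.015 m and angle between pail's own z axis and vertical below 0.2 rad and contact force between scale and pail above 1.5 N and linear speed of pail below 0.05 m/s), for 0.8 s.
At the end, for the whole second after the job is handed in: The pail stands upright on the table (underside within 3 mm, tilt under 0.05 rad), within 40 mm of where it stood, at rest and free of the scale. The scale hangs at rest in its stand, crossbar in both notches (centre within 12 mm along and 6 mm across, 145 to 155 mm up, within 0.15 rad) (height (world z) of pail below 0.003 m and angle between pail's own z axis and vertical below 0.05 rad and distance of pail from where it was at the start of the episode below 0.04 m and linear speed of pail below 0.02 m/s and contact force between scale and pail below 0.1 N and x of scale in the frame of stand between -0.012 and 0.012 m and y of scale in the frame of stand between -0.006 and 0.006 m and z of scale in the frame of stand between 0.145 and 0.155 m and angle between the x axis of scale and the x axis of stand, either way round below 0.15 rad and angle between scale's own z axis and vertical below 0.15 rad and linear speed of scale below 0.03 m/s); the robot touches nothing.
It fails at once if the gripper or arm touches the pail (contact force between any of the fingers, the arm and pail above 1 N).
It fails at once if the scale presses or pulls the pail with more than 12 N, or the pail is set down or pressed with more than 18 N (contact force between scale and pail above 12 N or contact force between pail and anything else above 18 N).
It fails at once if the spring is pulled to its stop (beyond 80 mm) (value of joint hook above 0.08 m).
It fails at once if the pail is lifted more than 45 mm or tipped by more than 0.35 rad (height (world z) of pail above 0.045 m or angle between pail's own z axis and vertical above 0.35 rad).
It fails at once if a bystander is shifted by more than 30 mm (distance of any of cezve, cup_a, cup_b, bowl, plain_tin, spoon, jar from where it was at the start of the episode above 0.03 m).
It also fails if it takes over 72 s, if anything falls off the work surface, if the arm or the gripper's body presses on something with over 40 N, if the wrist force passes 120 N, or if a joint passes its speed limit or range.

## Working session

There is one attempt and no reset: what is moved stays moved. The work goes in short steps, Python scripts to look and compute and a tool call to move; the robot and the scene stay as the last step left them, time stands still between calls to the robot, and variables do not carry over. Pictures are saved under pics/ and viewed, and the job is handed in when it is done.

Besides the shell and the picture viewer there is one more tool, called after ">>>" in YAML: its name, and indented under it one key for each argument. carry_out: Moves the arm, as the interface text tells. Its arguments: {"type":"object","properties":{"steps":{"type":"array","items":{"type":"array","items":{"type":"array","items":{"type":"number"}}}},"force":{"type":"number"}},"required":["steps"]}

```bash
ls; mkdir -p pics; cat > h.py <<'E'
import numpy as np, cv2
from cell import get_state, read_camera, finish_job
def cam(n,save=None):
    d=read_camera(n)
    if save: cv2.imwrite('pics/'+save,cv2.cvtColor(np.array(d['img']),cv2.COLOR_RGB2BGR))
    d=dict(d); np.save('cam_'+n+'.npy',{k:d[k] for k in d},allow_pickle=True); return d
def load(n): return np.load('cam_'+n+'.npy',allow_pickle=True).item()
def ray(d,u,v):
    x=(u-d['cx'])/d['fx'];y=(v-d['cy'])/d['fy']
    rd=np.hypot(x,y); r=rd
    for _ in range(30): r=rd/(1+d['k1']*r*r)
    s=r/rd if rd>0 else 1
    R=cv2.Rodrigues(np.array(d['rvec'],float))[0];t=np.array(d['tvec'],float).ravel()
    return -R.T@t, R.T@np.array([x*s,y*s,1.])
def atz(d,u,v,z):
    c,r=ray(d,u,v); return c+r*(z-c[2])/r[2]
def tri(a,b):
    (c1,r1),(c2,r2)=a,b
    r1=r1/np.linalg.norm(r1);r2=r2/np.linalg.norm(r2)
    s=np.linalg.lstsq(np.c_[r1,-r2],c2-c1,rcond=None)[0]
    p,q=c1+s[0]*r1,c2+s[1]*r2
    return (p+q)/2,np.linalg.norm(p-q)
def proj(d,P):
    P=np.atleast_2d(P).astype(float)
    R=cv2.Rodrigues(np.array(d['rvec'],float))[0];t=np.array(d['tvec'],float).ravel()
    c=P@R.T+t; x=c[:,:2]/c[:,2:]; r2=(x**2).sum(1,keepdims=True)
    x=x*(1+d['k1']*r2); return x*[d['fx'],d['fy']]+[d['cx'],d['cy']]
def crop(n,u0,v0,u1,v1,k,name):
    im=cv2.cvtColor(np.array(load(n)['img']),cv2.COLOR_RGB2BGR)[v0:v1,u0:u1]
    cv2.imwrite('pics/'+name,cv2.resize(im,None,fx=k,fy=k,interpolation=cv2.INTER_CUBIC))
E
python3 - <<'E'
from h import *
for n in('scene','top'):
    d=cam(n,n+'0.png'); print(n,d['fx'],d['cx'],d['cy'],d['k1'],ray(d,320,240))
print(get_state())
E
```

```text
pics
scene 550.9232660066751 312.56006192074386 238.74021674010447 -0.1536172857480632 (array([1047.87712426, -829.9904904 ,  975.99293889]), array([-0.34811578,  0.66625932, -0.65962227]))
top 475.90570862410704 321.8996131175109 232.74118796472953 0.028799926147577214 (array([ 449.53359151,   10.28777461, 1054.53521227]), array([ 0.09559907,  0.01898617, -0.99536371]))
{'clock': 0.1, 'qpos': array([-7.87601138e+01,  2.75452900e+01,  9.14887610e+01,  1.77310980e-03,
        6.10254169e+01, -2.67061284e+00]), 'qvel': array([-0.01867973, -0.00202425, -0.07526347,  0.07149525,  0.00831956,
        0.06478252]), 'effort': array([ 1.73200820e-03, -9.52252722e+01, -4.31042147e+01,  4.74793308e-05,
        5.25235722e-03, -2.47171994e-05]), 'tcp_pos': array([ 156.21934488, -630.59059456,  230.75654165]), 'tcp_rot': array([-1.79995681e+02,  5.93310932e-02, -7.60903584e+01]), 'force': array([-0.31729273, -0.29306189, -0.04514333]), 'torque': array([-0.01068018,  0.01845683,  0.0239362 ]), 'opening': 85.37118673709014}
```

View pics/scene0.png

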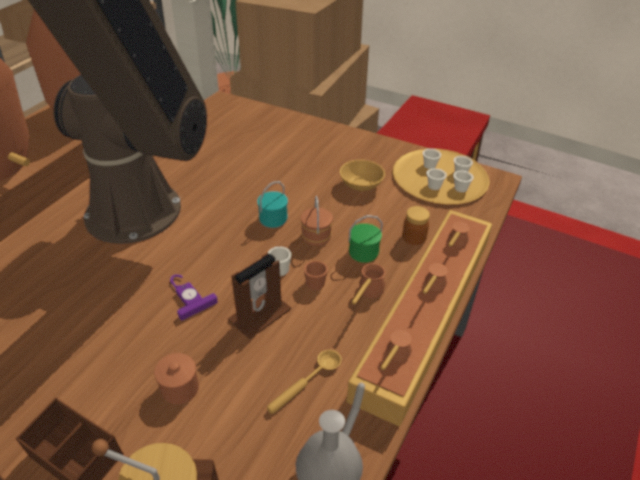

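View pics/top0.png

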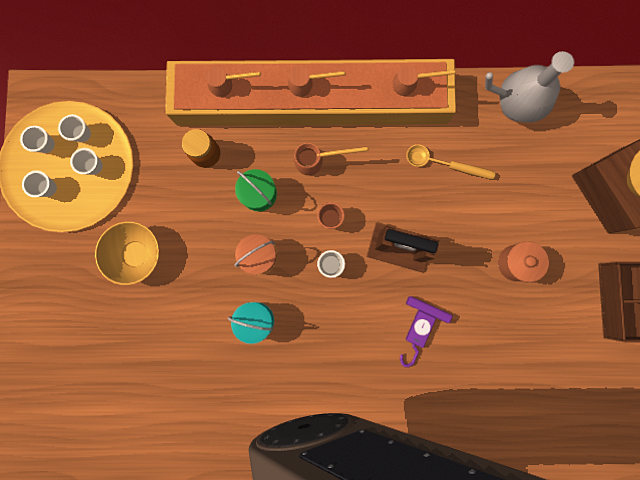

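Candidates for the pail in the top view are copper with bail (255,254), green (255,190), turquoise (251,322) and the plain tin with a knob (527,262). For the scale they are the black bar in the stand (411,240) and the purple one lying flat (427,327). I choose copper (255,254) and black (411,240), and will check both in close crops.

```bash
python3 - <<'E'
from h import *
crop('top',215,210,455,290,3,'tc.png'); 
crop('scene',215,180,345,340,4,'sc.png')
E
python3 -c "
import cv2,numpy as np
a=cv2.imread('pics/tc.png');print(a.shape)"
```

```text
(240, 720, 3)
```

View pics/tc.png

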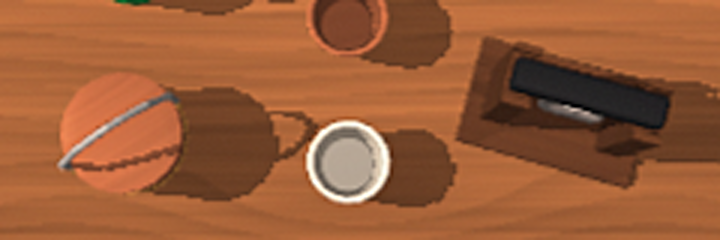

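View pics/sc.png

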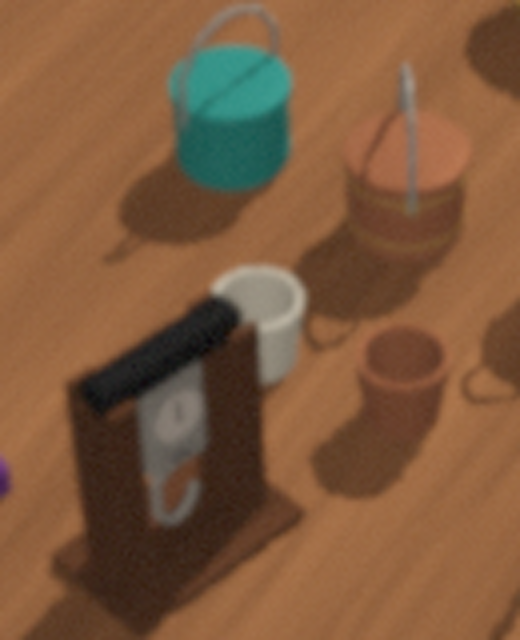

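The crops confirm the choice: copper lid with a wire bail, and the black bar in the wooden stand with the hook opening away from the robot's right (+y). Next I enlarge for measuring.

```bash
python3 - <<'E'
from h import *
crop('top',365,215,445,275,10,'t1.png'); crop('top',225,225,285,280,10,'t2.png')
crop('scene',228,245,308,335,6,'s1.png'); crop('scene',292,190,342,250,10,'s2.png')
E
```

```text
(no output)
```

View pics/t1.png

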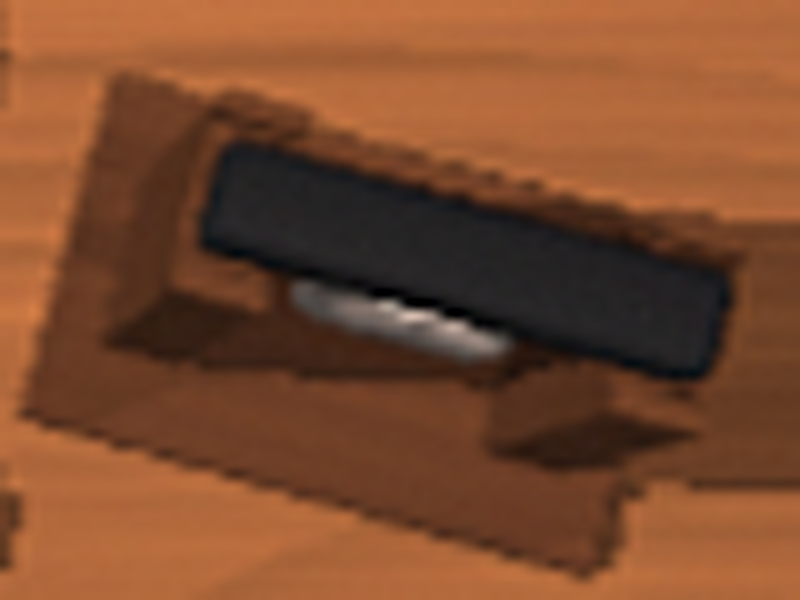

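View pics/t2.png

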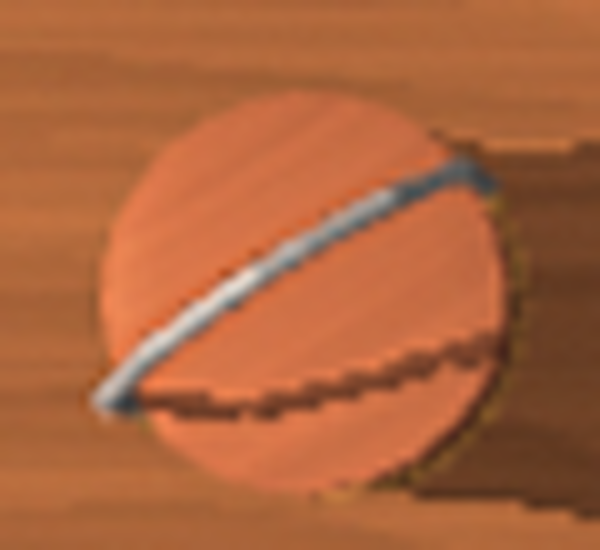

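View pics/s1.png

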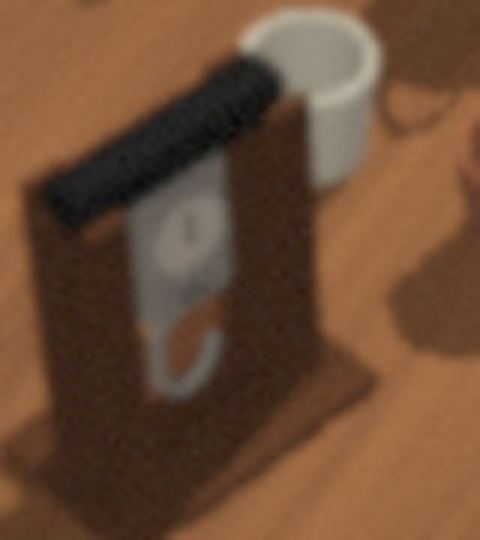

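View pics/s2.png

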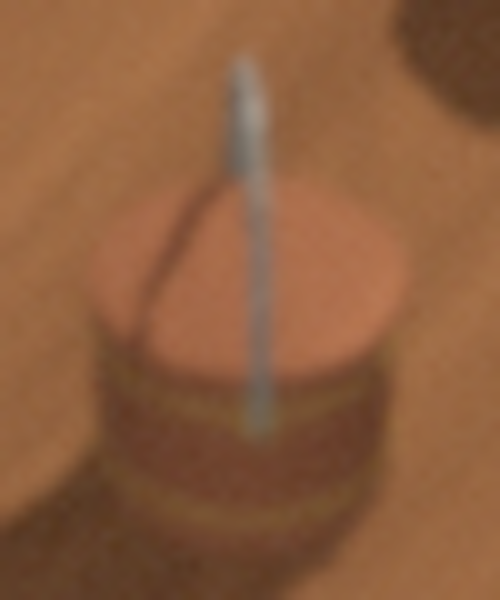

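```bash
cat > fit.py <<'E'
from h import *
from scipy.optimize import least_squares
T,S=load('top'),load('scene')
def cp(p,o,k): return (np.array(p,float)+.5)/k-.5+o
def w(p,L): 
    c,s=np.cos(p[2]),np.sin(p[2]); L=np.array(L,float)
    return np.c_[p[0]+c*L[:,0]-s*L[:,1],p[1]+s*L[:,0]+c*L[:,1],L[:,2]]
def fit(obs,p0):
    f=lambda p:np.concatenate([(proj(d,w(p,[l]))[0]-uv) for d,uv,l in obs])
    r=least_squares(f,p0,loss='soft_l1'); return r.x,f(r.x).reshape(-1,2)
E
python3 - <<'E'
from fit import *
t=lambda u,v:cp((u,v),(365,215),10)
s=lambda u,v:cp((u,v),(228,245),6)
# scale frame +x ~ +y world; +y ~ -x world
bar=[(T,t(225,145),(50,-11,160)),(T,t(735,262),(-50,-11,160)),(T,t(705,378),(-50,11,160)),(T,t(203,243),(50,11,160))]
base=[(T,t(118,72),(65,-40,8)),(T,t(25,412),(65,40,8)),(T,t(592,578),(-65,40,8))]
sc=[(S,s(378,378),(65,-40,8)),(S,s(8,450),(-65,40,8))]
p0=[560,-180,np.radians(77)]
for n,o in(('bar',bar),('base',base),('all',bar+base+sc)):
    p,r=fit(o,p0);print(n,p[:2],np.degrees(p[2]),r.round(1).tolist())
print('scene bar proj',proj(S,w(p,[(50,-11,160),(-50,-11,160),(-50,11,160),(50,11,160),(-50,-11,140),(50,-11,140),(0,0,17),(14,0,39)]))-[228,245]); print((proj(S,w(p,[(50,-11,160),(-50,-11,160),(-50,11,160),(50,11,160),(-50,-11,140),(50,-11,140),(0,0,20),(14,0,39)]))-[228,245])*6)
# pail
t=lambda u,v:cp((u,v),(225,225),10); s=lambda u,v:cp((u,v),(292,190),10)
print('lid top',atz(T,*t(303,290),68))
print('lid scene',atz(S,*s(248,282),68))
# bail arc: param points with free heights? use bail curve fit in top image: ends at z~62, top
a=atz(T,*t(100,402),60);b=atz(T,*t(488,185),60);print('ends',a,b,(a+b)/2,np.degrees(np.arctan2((a-b)[1],(a-b)[0])),np.linalg.norm(a-b))
print('scene end',atz(S,*s(258,430),60))
E
```

```text
bar [ 534.63275249 -144.12972283] 75.60065498223646 [[-0.5, -1.0], [0.5, 0.3], [0.9, 0.0], [-1.0, 0.4]]
base [ 534.67187654 -145.78831844] 73.7462351436951 [[-0.0, -0.5], [-0.4, 0.2], [0.4, 0.2]]
all [ 535.12375515 -145.06409945] 74.74194597821699 [[0.2, -1.6], [1.0, 0.4], [1.2, 0.1], [-0.5, -0.2], [-0.8, -0.3], [-0.6, 0.6], [0.5, -0.4], [0.9, -1.2], [-2.1, -1.5]]
scene bar proj [[47.83440499 11.18162724]
 [12.67319259 34.49113043]
 [ 5.90433759 29.23488728]
 [41.00147772  6.37928274]
 [13.45016117 41.1743019 ]
 [48.18158297 17.84467745]
 [31.17625744 64.63441719]
 [35.14613637 55.0176461 ]]
[[287.00642993  67.08976344]
 [ 76.03915552 206.94678256]
 [ 35.42602556 175.40932366]
 [246.00886632  38.27569644]
 [ 80.70096702 247.0458114 ]
 [289.08949781 107.06806471]
 [186.58858696 382.62272295]
 [210.87681825 330.10587663]]
lid top [516.41488539 164.61267183  68.        ]
lid scene [518.38942712 160.22317509  68.        ]
ends [493.64123729 208.01045617  60.        ] [538.92537935 127.26992981  60.        ] [516.28330832 167.64019299  60.        ] 119.28632915829023 92.57259917390176
scene end [544.81717838 117.34033743  60.        ]
```

```bash
cat >> h.py <<'E'
from scipy.spatial.transform import Rotation as Ro
def go(x,y,z,yaw):
    s=get_state(); R=Ro.from_euler('xyz',s['tcp_rot'],degrees=True).as_matrix()
    d=R.T@(np.array([x,y,z])-s['tcp_pos'])
    cur=np.degrees(np.arctan2(R[1,0],R[0,0])); dy=(yaw-cur+180)%360-180
    print('at',s['tcp_pos'].round(1),'rot',s['tcp_rot'].round(2),'F',s['force'].round(2),'open',round(float(s['opening']),1),'t',s['clock'])
    print('shift m',(d/1000).round(4),'turn',round(-np.radians(dy),4))
E
python3 - <<'E'
from h import *
go(534.8,-144.8,230,-15.2)
for z in(60,):
  for n,u,v in(('turq',251,322),('cupA',331,264),('cupB',330,215),('green',255,190)): print(n,atz(load('top'),u,v,z).round())
E
```

```text
at [ 156.2 -630.6  230.8] rot [-1.800e+02  6.000e-02 -7.609e+01] F [-0.32 -0.29 -0.05] open 85.4 t 0.1
shift m [-0.3805 -0.4843  0.0012] turn -1.0627
turq [376. 172.  60.]
cupA [495.   6.  60.]
cupB [598.   8.  60.]
green [652. 167.  60.]
```

>>> carry_out:
  steps:
    - [[-0.02, -0.025, 0, -0.1, 100], [-0.045, -0.057, 0, -0.22, 100], [-0.07, -0.089, 0, -0.34, 100], [-0.095, -0.121, 0, -0.46, 100], [-0.12, -0.153, 0, -0.58, 100], [-0.145, -0.185, 0, -0.7, 100], [-0.17, -0.217, 0, -0.82, 100], [-0.195, -0.249, 0, -0.92, 100]]

```text
clock: 0.77
tcp_pos: [351.8, -380.0, 231.2]
tcp_rot: [-180.0, 0.0, -23.0]
force: [0.8, 0.8, 0.7]
opening: 85.6
```

```bash
python3 - <<'E'
from h import *
go(534.8,-144.8,230,-15.2)
E
```

```text
at [ 351.8 -380.   231.2] rot [-1.7999e+02  1.0000e-02 -2.3030e+01] F [0.79 0.79 0.73] open 85.6 t 0.7667
shift m [ 0.0764 -0.288   0.0012] turn -0.1367
```

>>> carry_out:
  steps:
    - [[0.01, -0.038, 0, -0.05, 100], [0.02, -0.075, 0, -0.09, 100], [0.03, -0.113, 0, -0.137, 100], [0.04, -0.15, 0, -0.137, 100], [0.05, -0.188, 0, -0.137, 100], [0.06, -0.225, 0, -0.137, 100], [0.07, -0.263, 0, -0.137, 100], [0.0764, -0.288, 0, -0.137, 100]]

```text
clock: 1.43
tcp_pos: [537.1, -144.9, 231.2]
tcp_rot: [-180.0, -0.0, -15.5]
force: [-0.0, -0.7, 0.2]
opening: 85.4
```

>>> carry_out:
  steps:
    - [[0, 0, 0, 0, 100], [0, 0, 0, 0, 100]]

```text
clock: 1.6
tcp_pos: [535.9, -146.5, 230.9]
tcp_rot: [180.0, 0.0, -15.4]
force: [-0.9, -0.5, -0.1]
opening: 85.7
```

```bash
python3 - <<'E'
from h import *
go(534.8,-144.8,130,-15.2)
d=cam('scene');crop('scene',190,150,350,350,4,'a_s.png'); cam('top'); crop('top',330,160,490,280,5,'a_t.png')
E
```

```text
at [ 535.9 -146.5  230.9] rot [ 1.800e+02  4.000e-02 -1.537e+01] F [-0.89 -0.52 -0.14] open 85.7 t 1.6
shift m [-0.0014 -0.0013  0.1009] turn -0.0031
```

View pics/a_s.png

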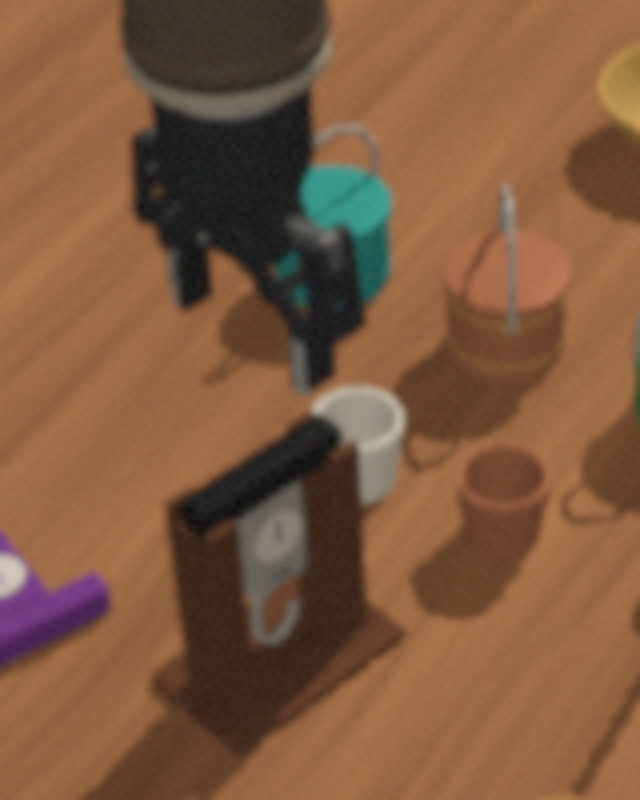

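View pics/a_t.png

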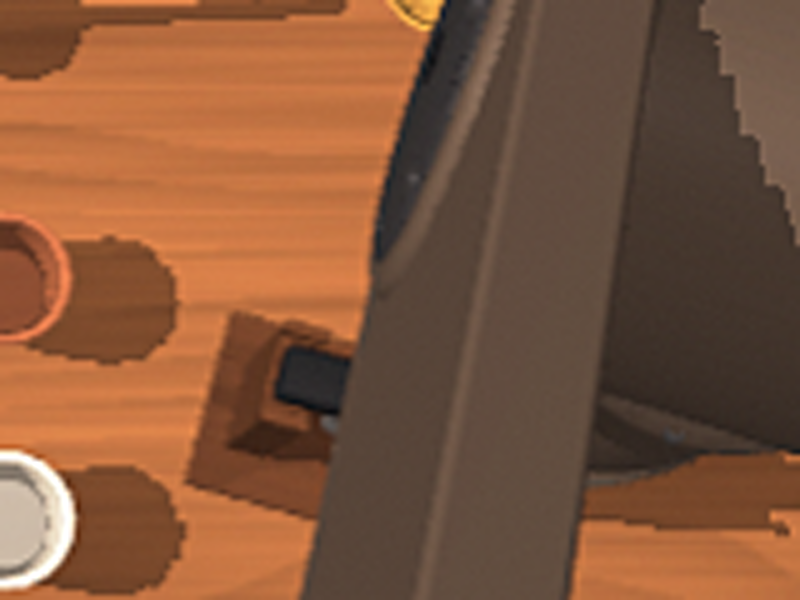

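>>> carry_out:
  steps:
    - [[0, -0.001, 0.02, 0, 100], [-0.001, -0.0013, 0.045, 0, 100], [-0.0014, -0.0013, 0.06, 0, 100], [-0.0014, -0.0013, 0.06, 0, 100]]

```text
clock: 2.03
tcp_pos: [531.9, -146.7, 168.6]
tcp_rot: [-180.0, 0.3, -15.6]
force: [0.2, -0.8, -1.1]
opening: 85.2
```

```bash
python3 - <<'E'
from h import *
go(534.8,-144.8,130,-15.2)
d=cam('scene');crop('scene',200,200,300,340,6,'b_s.png')
print((proj(d,[[534.8,-144.8,150],[534.8,-144.8,171]])-[200,200])*6)
E
```

```text
at [ 531.9 -146.7  168.6] rot [-179.99    0.28  -15.63] F [ 0.16 -0.76 -1.06] open 85.2 t 2.0333
shift m [ 0.0025 -0.0026  0.0386] turn -0.0074
[[332.6471493  409.76369266]
 [328.9114231  367.21131572]]
```

View pics/b_s.png

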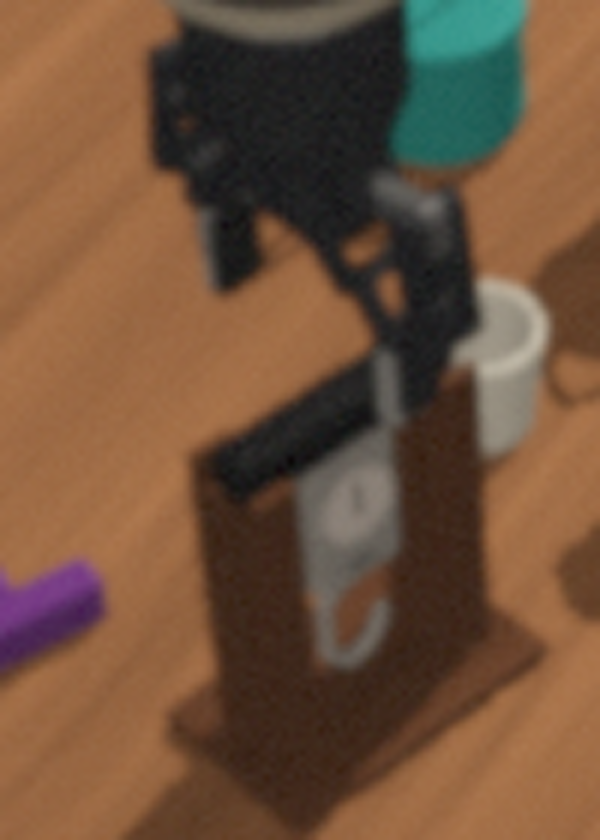

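>>> carry_out:
  steps:
    - [[0, 0, 0.01, 0, 100], [0, 0, 0.02, 0, 100], [0, 0, 0.03, 0, 100], [0, 0, 0.042, 0, 100], [0, 0, 0.042, 0, 100], [0, 0, 0.042, 0, 100]]

```text
clock: 2.58
tcp_pos: [534.1, -146.0, 128.8]
tcp_rot: [-180.0, 0.1, -15.5]
force: [0.4, 0.3, 0.4]
opening: 85.4
```

```bash
python3 - <<'E'
from h import *
go(534.8,-144.8,129,-15.2)
d=cam('scene');crop('scene',200,200,300,340,6,'c_s.png')
E
```

```text
at [ 534.1 -146.   128.8] rot [-1.800e+02  7.000e-02 -1.553e+01] F [0.39 0.35 0.43] open 85.4 t 2.5833
shift m [ 0.0003 -0.0014 -0.0002] turn -0.0057
```

View pics/c_s.png

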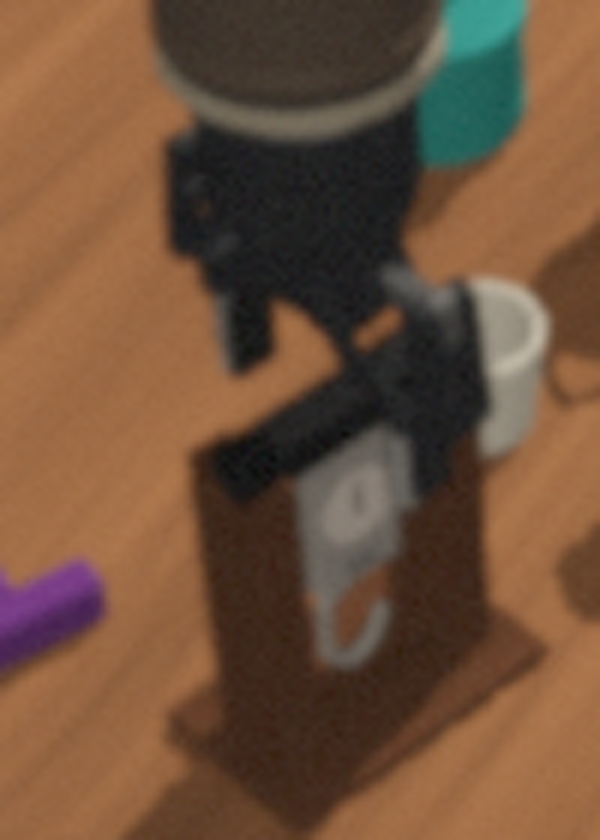

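>>> carry_out:
  steps:
    - [[0, 0, 0, 0, 45], [0, 0, 0, 0, 30], [0, 0, 0, 0, 10], [0, 0, 0, 0, 0], [0, 0, 0, 0, 0], [0, 0, 0, 0, 0], [0, 0, 0, 0, 0], [0, 0, 0, 0, 0]]
  force: 60

```text
clock: 3.3
tcp_pos: [534.6, -146.2, 129.7]
tcp_rot: [-180.0, -0.0, -15.5]
force: [-0.8, 1.2, 6.3]
opening: 21.5
```

```bash
python3 - <<'E'
from h import *
go(534.8,-144.8,129,-15.2)
d=cam('scene');crop('scene',200,200,300,340,6,'d_s.png')
E
```

```text
at [ 534.6 -146.2  129.7] rot [-1.800e+02 -2.000e-02 -1.553e+01] F [-0.82  1.23  6.32] open 21.5 t 3.3
shift m [-0.0002 -0.0014  0.0007] turn -0.0058
```

View pics/d_s.png

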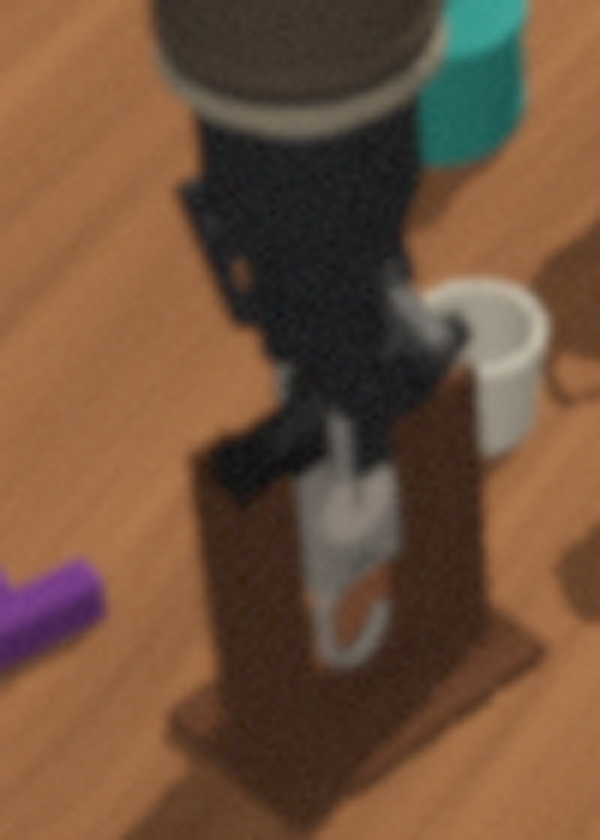

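>>> carry_out:
  steps:
    - [[0, 0, -0.01, 0, 0], [0, 0, -0.025, 0, 0], [0, 0, -0.045, 0, 0], [0, 0, -0.07, 0, 0], [0, 0, -0.095, 0, 0], [0, 0, -0.115, 0, 0], [0, 0, -0.128, 0, 0], [0, 0, -0.128, 0, 0]]

```text
clock: 4.02
tcp_pos: [535.8, -146.5, 260.7]
tcp_rot: [180.0, -0.3, -15.5]
force: [1.1, -0.2, -1.4]
opening: 21.1
```

```bash
python3 - <<'E'
from h import *
go(469,137,256,-60.7)
d=cam('scene','e_full.png')
T=load('top')
s=lambda u,v:(np.array([u,v])+.5)/10-.5+[292,190]
print(atz(d,*s(242,52),124.5))
t=lambda u,v:(np.array([u,v])+.5)/10-.5+[225,225]
for p in((262,270),(300,243),(340,217)): print(atz(T,*t(*p),123))
E
```

```text
at [ 535.8 -146.5  260.7] rot [179.99  -0.27 -15.52] F [ 1.07 -0.25 -1.42] open 21.1 t 4.0167
shift m [-0.1402 -0.2553  0.004 ] turn 0.7885
[504.6246494  180.93376746 124.5       ]
[516.64391711 164.12746863 123.        ]
[521.93689118 156.73158564 123.        ]
[527.03775968 148.92994363 123.        ]
```

View pics/e_full.png

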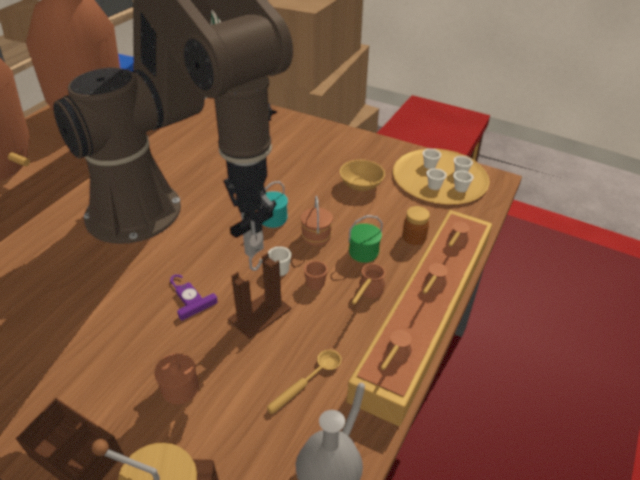

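>>> carry_out:
  steps:
    - [[-0.01, -0.018, 0, 0.06, 0], [-0.025, -0.045, 0, 0.16, 0], [-0.041, -0.075, 0, 0.26, 0], [-0.057, -0.105, 0, 0.36, 0], [-0.073, -0.135, 0, 0.46, 0], [-0.089, -0.165, 0, 0.56, 0], [-0.105, -0.195, 0, 0.66, 0], [-0.12, -0.22, 0, 0.74, 0]]

```text
clock: 4.73
tcp_pos: [476.4, 99.8, 256.2]
tcp_rot: [179.9, 0.1, -58.2]
force: [-0.2, 0.4, -2.2]
opening: 21.3
```

```bash
python3 - <<'E'
from h import *
go(469,137,256,-61)
E
```

```text
at [476.4  99.8 256.2] rot [ 1.7992e+02  5.0000e-02 -5.8230e+01] F [-0.21  0.43 -2.16] open 21.3 t 4.7333
shift m [-0.0356 -0.0133  0.0002] turn 0.0484
```

>>> carry_out:
  steps:
    - [[-0.018, -0.007, 0, 0.03, 0], [-0.03, -0.011, 0, 0.048, 0], [-0.0356, -0.0133, 0, 0.048, 0], [-0.0356, -0.0133, 0.015, 0.048, 0], [-0.0356, -0.0133, 0.035, 0.048, 0], [-0.0356, -0.0133, 0.05, 0.048, 0], [-0.0356, -0.0133, 0.055, 0.048, 0], [-0.0356, -0.0133, 0.055, 0.048, 0]]

```text
clock: 5.4
tcp_pos: [469.1, 134.6, 200.8]
tcp_rot: [179.8, 0.1, -60.7]
force: [-1.0, -0.0, -1.1]
opening: 21.3
```

>>> carry_out:
  steps:
    - [[0, 0, 0, 0, 0], [0, 0, 0, 0, 0]]

```text
clock: 5.57
tcp_pos: [470.6, 135.1, 202.9]
tcp_rot: [-180.0, -0.0, -60.7]
force: [0.5, -0.7, -2.6]
opening: 21.0
```

```bash
python3 - <<'E'
from h import *
go(469,137,200.7,-61)
d=cam('scene');crop('scene',260,150,360,250,7,'f_s.png');cam('top','f_top.png')
E
```

```text
at [470.6 135.1 202.9] rot [-1.7996e+02 -1.0000e-02 -6.0680e+01] F [ 0.5  -0.7  -2.63] open 21.0 t 5.5667
shift m [-0.0025  0.0005  0.0022] turn 0.0055
```

View pics/f_s.png

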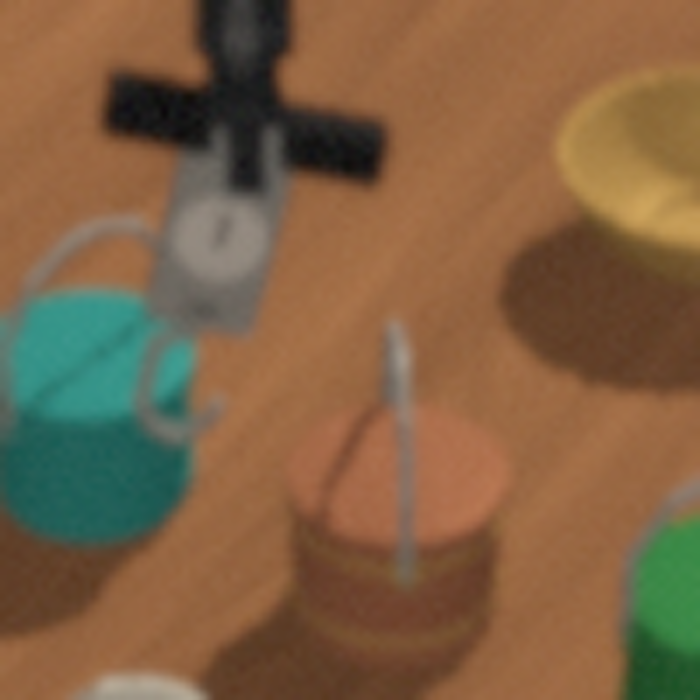

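View pics/f_top.png

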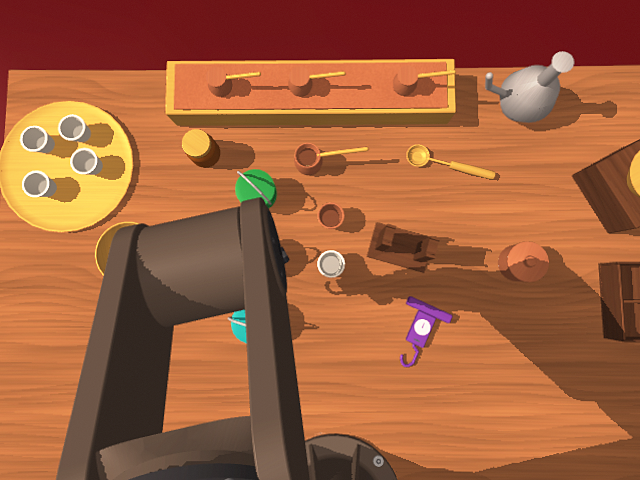

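```bash
cat >> h.py <<'E'
def sc(tcp,tyaw,L,tilt=0,dz=20.3):
    # scale-local points -> world ; tilt = turn about scale y (deg)
    L=np.atleast_2d(L).astype(float); R=Ro.from_euler('zy',[tyaw+90,tilt],degrees=True).as_matrix()
    return L@R.T+np.array(tcp)+[0,0,dz]
E
python3 - <<'E'
from h import *
s=get_state();d=load('scene')
n=['centre','+x end','-x end','case bl','case br','seat','tip','stemlow']
L=[(0,0,0),(50,0,0),(-50,0,0),(-20,-9,-80),(20,-9,-80),(0,0,-130),(14,0,-114),(-13,0,-100)]
for ti in(0,5,-5):
  P=(proj(d,sc(s['tcp_pos'],s['tcp_rot'][2],L,ti))-[260,150])*7+3
  print(ti,[(a,b.round().tolist()) for a,b in zip(n,P)])
b=[516.5,164.5,122]
print((proj(d,[b,[516.5,164.5,68],[516.5,164.5,0]])-[260,150])*7+3)
E
```

```text
0 [('centre', [248.0, 128.0]), ('+x end', [391.0, 128.0]), ('-x end', [105.0, 128.0]), ('case bl', [195.0, 327.0]), ('case br', [306.0, 327.0]), ('seat', [253.0, 421.0]), ('tip', [290.0, 387.0]), ('stemlow', [216.0, 357.0])]
5 [('centre', [248.0, 128.0]), ('+x end', [391.0, 137.0]), ('-x end', [105.0, 119.0]), ('case bl', [178.0, 319.0]), ('case br', [289.0, 325.0]), ('seat', [226.0, 411.0]), ('tip', [267.0, 380.0]), ('stemlow', [196.0, 347.0])]
-5 [('centre', [248.0, 128.0]), ('+x end', [391.0, 119.0]), ('-x end', [105.0, 137.0]), ('case bl', [212.0, 335.0]), ('case br', [323.0, 328.0]), ('seat', [279.0, 429.0]), ('tip', [314.0, 392.0]), ('stemlow', [237.0, 365.0])]
[[400.09816417 354.57716559]
 [398.49212371 469.44754109]
 [396.56727553 606.47058988]]
```

The scale has slipped in the grip, about 14° about the jaw axis with the hook swung to -x: bar ends at crop (110,95) and (380,152) where they should be level. I will ease the grip so it can hang straight.

>>> carry_out:
  steps:
    - [[0, 0, 0, 0, 0], [0, 0, 0, 0, 0], [0, 0, 0, 0, 0], [0, 0, 0, 0, 0]]
  force: 20

```text
clock: 6.0
tcp_pos: [470.2, 135.2, 202.5]
tcp_rot: [-180.0, -0.0, -60.7]
force: [0.8, -0.1, -2.1]
opening: 21.4
```

```bash
python3 - <<'E'
from h import *
go(469,137,200.7,-61)
d=cam('scene');crop('scene',260,150,360,250,7,'g_s.png')
E
```

```text
at [470.2 135.2 202.5] rot [-1.7998e+02 -1.0000e-02 -6.0670e+01] F [ 0.82 -0.07 -2.11] open 21.4 t 6.0
shift m [-0.0021  0.0002  0.0018] turn 0.0058
```

View pics/g_s.png

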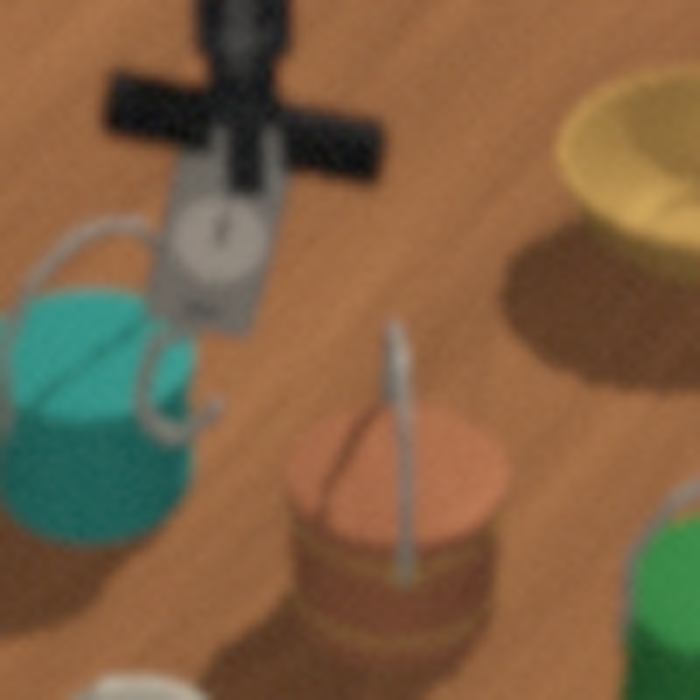

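>>> carry_out:
  steps:
    - [[0, 0.001, -0.004, 0, 0], [0, 0.004, -0.01, 0, 0], [0, 0.009, -0.017, 0, 0], [0, 0.015, -0.025, 0, 0], [0, 0.021, -0.033, 0, 0], [0, 0.026, -0.038, 0, 0], [0, 0.029, -0.04, 0, 0], [0, 0.03, -0.04, 0, 0]]

```text
clock: 6.72
tcp_pos: [443.7, 120.3, 243.1]
tcp_rot: [-179.9, -0.0, -60.7]
force: [1.3, -0.4, -1.8]
opening: 20.8
```

>>> carry_out:
  steps:
    - [[0, -0.001, 0, 0, 0], [0, -0.004, 0, 0, 0], [0, -0.009, 0, 0, 0], [0, -0.016, 0, 0, 0], [0, -0.025, 0, 0, 0], [0, -0.04, 0, 0, 0], [0, -0.04, 0, 0, 0], [0, -0.04, 0, 0, 0]]

```text
clock: 7.38
tcp_pos: [479.7, 140.7, 241.9]
tcp_rot: [180.0, 0.0, -60.6]
force: [-0.8, -0.6, -2.1]
opening: 21.3
```

```bash
python3 - <<'E'
from h import *
go(469,137,200.7,-61)
d=cam('scene');crop('scene',240,120,380,240,5,'h_s.png')
s=get_state()
L=[(0,0,0),(50,0,0),(-50,0,0),(-20,-9,-80),(20,-9,-80),(0,0,-130)]
for ti in (0,10): print(((proj(d,sc(s['tcp_pos'],s['tcp_rot'][2],L,ti))-[240,120])*5+2).round().tolist())
E
```

```text
at [479.7 140.7 241.9] rot [ 1.7999e+02  1.0000e-02 -6.0650e+01] F [-0.84 -0.62 -2.08] open 21.3 t 7.3833
shift m [-0.002   0.0112  0.0412] turn 0.0061
[[296.0, 173.0], [400.0, 174.0], [192.0, 174.0], [257.0, 320.0], [338.0, 320.0], [299.0, 390.0]]
[[296.0, 173.0], [399.0, 187.0], [193.0, 160.0], [233.0, 307.0], [313.0, 316.0], [260.0, 374.0]]
```

View pics/h_s.png

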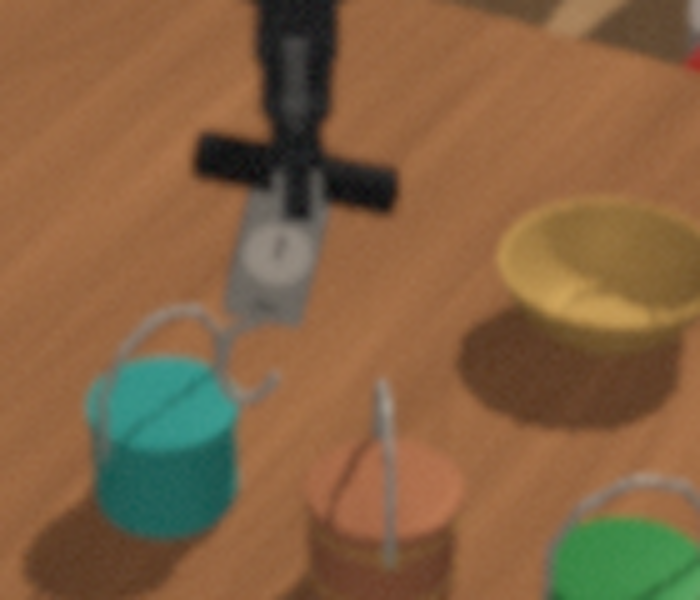

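```bash
python3 - <<'E'
import cv2
im=cv2.imread('pics/e_full.png')[180:290,200:300]
cv2.imwrite('pics/e_c.png',cv2.resize(im,None,fx=5,fy=5,interpolation=cv2.INTER_CUBIC))
E
```

```text
(no output)
```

View pics/e_c.png

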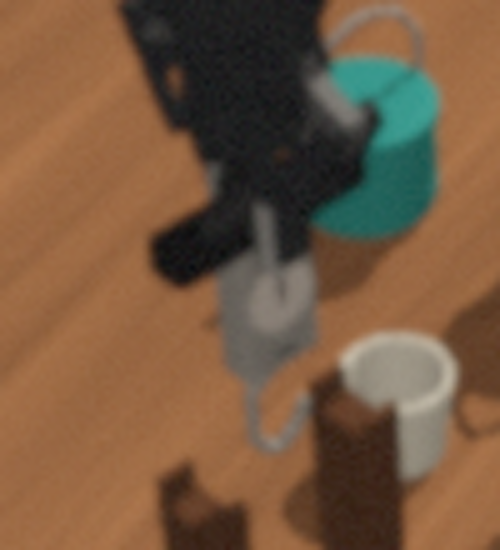

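>>> carry_out:
  steps:
    - [[0, -0.002, -0.01, 0, 0], [0, -0.007, -0.02, 0, 0], [0, -0.015, -0.03, 0, 0], [0, -0.026, -0.04, 0, 0], [0, -0.04, -0.04, 0, 0], [0, -0.058, -0.04, 0, 0], [0, -0.08, -0.04, 0, 0], [0, -0.11, -0.04, 0, 0]]

```text
clock: 8.1
tcp_pos: [574.6, 193.9, 283.5]
tcp_rot: [180.0, -0.0, -60.7]
force: [1.3, 0.3, -1.5]
opening: 21.2
```

>>> carry_out:
  steps:
    - [[0, 0, 0, 0, 0], [0, 0, 0, 0, 0]]

```text
clock: 8.27
tcp_pos: [575.5, 194.5, 282.6]
tcp_rot: [-180.0, -0.0, -60.7]
force: [0.1, -0.4, -2.7]
opening: 21.3
```

```bash
cat > look.py <<'E'
from h import *
import sys
d=cam('scene'); s=get_state()
L=[(0,0,0),(50,0,0),(-50,0,0),(0,-9,-80),(0,0,-130)]
c=proj(d,sc(s['tcp_pos'],s['tcp_rot'][2],[(0,0,-60)]))[0].astype(int)
u,v=max(c[0]-60,0),max(c[1]-55,0)
crop('scene',u,v,u+120,v+110,5,sys.argv[1])
go(469,137,200.7,-61)
for ti in (0,10): print(((proj(d,sc(s['tcp_pos'],s['tcp_rot'][2],L,ti))-[u,v])*5+2).round().tolist())
E
python3 look.py i.png
```

```text
at [574.6 194.  282.5] rot [ 1.7996e+02  1.0000e-02 -6.0660e+01] F [-0.36  0.14 -1.77] open 21.5 t 8.3167
shift m [-0.002   0.1199  0.0819] turn 0.0059
[[308.0, 171.0], [414.0, 172.0], [202.0, 171.0], [302.0, 323.0], [297.0, 396.0]]
[[308.0, 171.0], [411.0, 185.0], [204.0, 157.0], [276.0, 314.0], [257.0, 380.0]]
```

View pics/i.png

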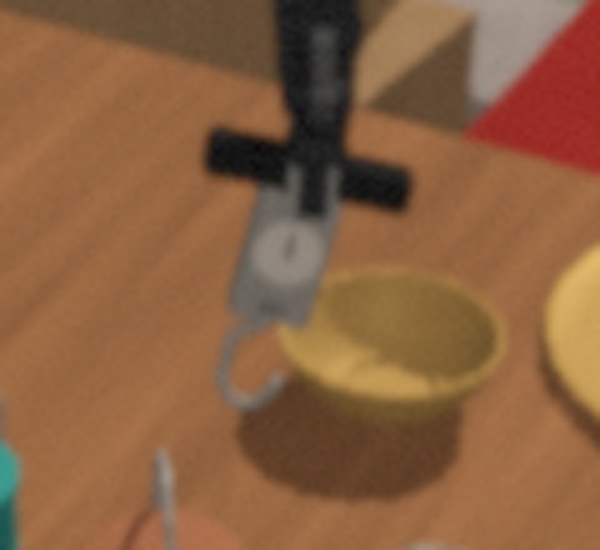

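The hook must have clipped the stand post on the first sideways move: its underside was at about 148 mm and the cheek tops are at 152 mm. Shaking at 20 N does not right it. I will square it gently against the inner edge of the fixed stand's post.

```bash
python3 - <<'E'
from h import *
go(540.5,-125,284,-15.5)
E
```

```text
at [574.6 194.  282.5] rot [ 1.7996e+02  1.0000e-02 -6.0660e+01] F [-0.36  0.14 -1.77] open 21.5 t 8.3167
shift m [ 0.2614  0.186  -0.0014] turn -0.7883
```

>>> carry_out:
  steps:
    - [[0.008, 0.006, -0.005, -0.03, 0], [0.025, 0.018, -0.008, -0.1, 0], [0.048, 0.034, -0.01, -0.2, 0], [0.074, 0.053, -0.01, -0.3, 0], [0.1, 0.072, -0.01, -0.4, 0], [0.126, 0.091, -0.01, -0.5, 0], [0.152, 0.11, -0.01, -0.59, 0], [0.178, 0.128, -0.01, -0.67, 0]]
  force: 60

```text
clock: 8.98
tcp_pos: [548.7, -25.5, 292.9]
tcp_rot: [180.0, 0.0, -22.0]
force: [-0.2, 0.1, -3.0]
opening: 20.8
```

```bash
python3 - <<'E'
from h import *
go(540.5,-125,290,-15.5)
E
```

```text
at [548.7 -25.5 292.9] rot [ 1.7999e+02  1.0000e-02 -2.2020e+01] F [-0.24  0.15 -2.97] open 20.8 t 8.9833
shift m [0.0297 0.0953 0.0029] turn -0.1138
```

>>> carry_out:
  steps:
    - [[0.008, 0.024, 0, -0.05, 0], [0.015, 0.047, 0, -0.1, 0], [0.021, 0.067, 0, -0.114, 0], [0.026, 0.083, 0, -0.114, 0], [0.029, 0.092, 0, -0.114, 0], [0.0297, 0.0953, 0.002, -0.114, 0], [0.0297, 0.0953, 0.002, -0.114, 0], [0.0297, 0.0953, 0.002, -0.114, 0]]

```text
clock: 9.65
tcp_pos: [541.3, -122.7, 290.3]
tcp_rot: [-180.0, 0.0, -15.8]
force: [0.2, -0.2, -1.7]
opening: 21.6
```

```bash
python3 look.py j.png; python3 - <<'E'
from h import *
go(540.5,-125,186,-15.5)
E
```

```text
at [ 541.5 -122.5  290.3] rot [-1.7998e+02  2.0000e-02 -1.5740e+01] F [ 0.46 -0.45 -2.63] open 21.1 t 9.7
shift m [-0.1401 -0.2301  0.0897] turn 0.79
[[294.0, 164.0], [387.0, 111.0], [197.0, 220.0], [320.0, 327.0], [312.0, 406.0]]
[[294.0, 164.0], [387.0, 115.0], [197.0, 215.0], [291.0, 317.0], [267.0, 385.0]]
at [ 541.5 -122.5  290.3] rot [-1.7998e+02  2.0000e-02 -1.5740e+01] F [ 0.46 -0.45 -2.63] open 21.1 t 9.7
shift m [-0.0003  0.0027  0.1043] turn -0.0041
```

View pics/j.png

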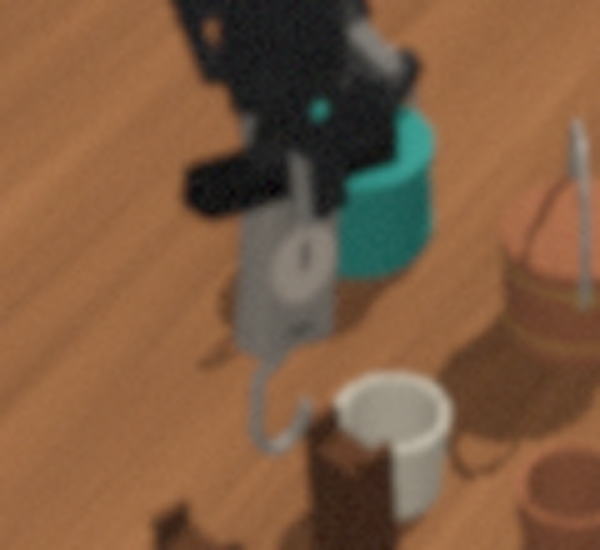

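>>> carry_out:
  steps:
    - [[0, 0.001, 0.006, 0, 0], [0, 0.002, 0.018, 0, 0], [0, 0.002, 0.034, 0, 0], [0, 0.002, 0.05, 0, 0], [0, 0.002, 0.063, 0, 0], [0, 0.002, 0.07, 0, 0], [0, 0.002, 0.07, 0, 0]]

```text
clock: 10.28
tcp_pos: [540.3, -124.5, 218.6]
tcp_rot: [-180.0, 0.2, -15.7]
force: [-0.3, -0.7, -1.9]
opening: 21.4
```

```bash
python3 look.py k.png; python3 - <<'E'
from h import *
go(540.5,-125,186,-15.5)
E
```

```text
at [ 540.9 -124.7  219.7] rot [-1.800e+02  8.000e-02 -1.572e+01] F [-0.03  0.99 -1.96] open 21.2 t 10.3333
shift m [-0.1401 -0.2325  0.0192] turn 0.7903
[[295.0, 172.0], [384.0, 118.0], [201.0, 229.0], [319.0, 324.0], [311.0, 395.0]]
[[295.0, 172.0], [384.0, 122.0], [201.0, 225.0], [292.0, 313.0], [268.0, 375.0]]
at [ 540.9 -124.7  219.7] rot [-1.800e+02  8.000e-02 -1.572e+01] F [-0.03  0.99 -1.96] open 21.2 t 10.3333
shift m [-0.0002  0.0004  0.0337] turn -0.0039
```

View pics/k.png

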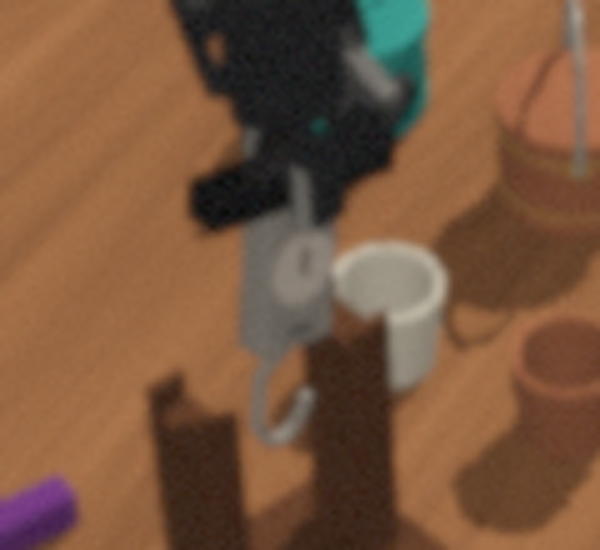

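>>> carry_out:
  steps:
    - [[0, 0, 0.008, 0, 0], [0, 0, 0.02, 0, 0], [0, 0, 0.03, 0, 0], [0, 0, 0.033, 0, 0], [0, 0.002, 0.033, 0, 0], [0, 0.006, 0.033, 0, 0], [0, 0.01, 0.033, 0, 0], [0, 0.014, 0.033, 0, 0]]
  force: 40

```text
clock: 11.0
tcp_pos: [537.6, -139.3, 187.9]
tcp_rot: [-180.0, -0.1, -15.8]
force: [0.6, 3.1, 0.2]
opening: 21.2
```

>>> carry_out:
  steps:
    - [[0, 0.003, 0, 0, 0], [0, 0.006, 0, 0, 0], [0, 0.009, 0, 0, 0], [0, 0.012, 0, 0, 0], [0, 0.015, 0, 0, 0], [0, 0.018, 0, 0, 0], [0, 0.02, 0, 0, 0], [0, 0.02, 0, 0, 0]]

```text
clock: 11.67
tcp_pos: [532.7, -158.1, 188.0]
tcp_rot: [-179.9, -0.1, -15.8]
force: [4.9, 6.9, 2.3]
opening: 21.1
```

```bash
python3 look.py l.png; python3 - <<'E'
from h import *
go(534.6-.267*14,-146.2-.964*14,186,-15.5)
E
```

```text
at [ 532.7 -158.   188. ] rot [-1.7995e+02 -1.0000e-01 -1.5800e+01] F [3.49 6.1  1.13] open 21.3 t 11.7167
shift m [-0.1416 -0.2666 -0.0128] turn 0.789
[[294.0, 175.0], [384.0, 119.0], [199.0, 234.0], [320.0, 322.0], [314.0, 391.0]]
[[294.0, 175.0], [384.0, 123.0], [199.0, 230.0], [293.0, 311.0], [272.0, 369.0]]
at [ 532.7 -158.   188. ] rot [-1.7995e+02 -1.0000e-01 -1.5800e+01] F [3.49 6.1  1.13] open 21.3 t 11.7167
shift m [-0.0013  0.0021  0.002 ] turn -0.0052
```

View pics/l.png

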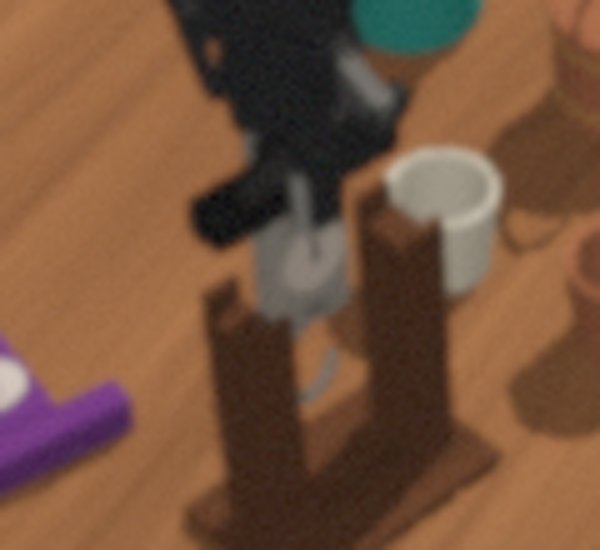

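>>> carry_out:
  steps:
    - [[0, 0.001, 0, 0, 0], [0, 0.002, 0, 0, 0], [0, 0.003, 0, 0, 0], [0, 0.004, 0, 0, 0], [0, 0.004, 0, 0, 0]]

```text
clock: 12.13
tcp_pos: [531.5, -161.6, 188.0]
tcp_rot: [-179.9, -0.1, -15.8]
force: [4.3, 8.5, 4.0]
opening: 21.1
```

```bash
python3 look.py m.png
```

```text
at [ 531.6 -161.5  188. ] rot [-1.7994e+02 -9.0000e-02 -1.5790e+01] F [3.76 8.7  3.09] open 21.0 t 12.1833
shift m [-0.1414 -0.2703 -0.0127] turn 0.7891
[[296.0, 174.0], [387.0, 118.0], [202.0, 233.0], [323.0, 321.0], [318.0, 390.0]]
[[296.0, 174.0], [387.0, 122.0], [202.0, 229.0], [296.0, 310.0], [275.0, 368.0]]
```

View pics/m.png

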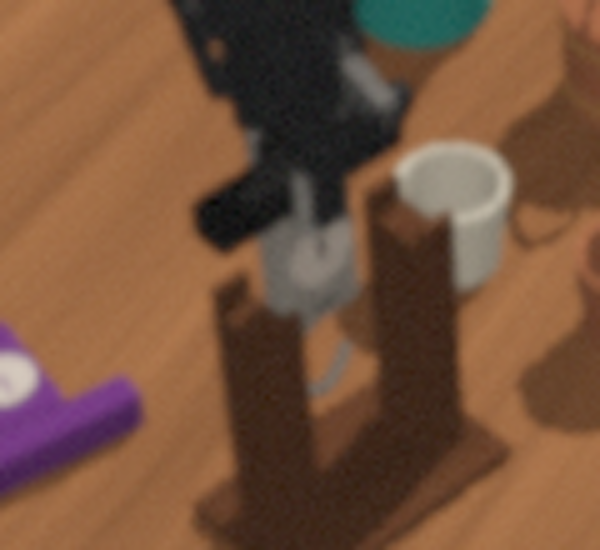

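>>> carry_out:
  steps:
    - [[0, -0.004, 0, 0, 0], [0, -0.009, 0, 0, 0], [0, -0.013, 0, 0, 0], [0, -0.015, 0, 0, 0], [0, -0.015, -0.01, 0, 0], [0, -0.015, -0.025, 0, 0], [0, -0.015, -0.035, 0, 0], [0, -0.015, -0.035, 0, 0]]

```text
clock: 12.85
tcp_pos: [536.1, -147.9, 224.8]
tcp_rot: [180.0, -0.2, -15.8]
force: [0.8, 0.4, -1.4]
opening: 21.3
```

```bash
python3 look.py n.png
```

```text
at [ 535.6 -147.8  223.7] rot [ 1.7999e+02 -1.5000e-01 -1.5760e+01] F [ 0.03  0.93 -2.64] open 20.9 t 12.9
shift m [-0.1415 -0.256   0.0225] turn 0.7896
[[297.0, 173.0], [389.0, 117.0], [202.0, 231.0], [324.0, 325.0], [317.0, 397.0]]
[[297.0, 173.0], [389.0, 121.0], [202.0, 227.0], [296.0, 314.0], [274.0, 376.0]]
```

View pics/n.png

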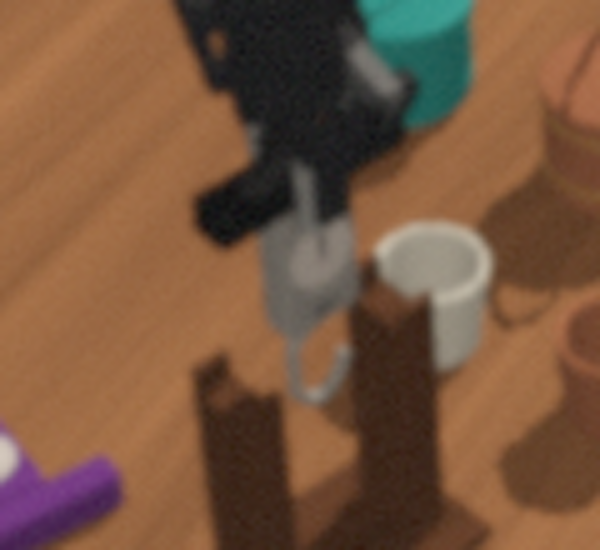

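>>> carry_out:
  steps:
    - [[0, 0, -0.008, 0, 0], [0, 0, -0.022, 0, 0], [0, 0, -0.04, 0, 0], [0, 0, -0.058, 0, 0], [0, 0, -0.07, 0, 0], [0, 0, -0.075, 0, 0], [0, 0, -0.075, 0, 0]]
  force: 80

```text
clock: 13.48
tcp_pos: [535.2, -147.5, 298.2]
tcp_rot: [180.0, -0.1, -15.8]
force: [0.6, -0.1, -2.4]
opening: 20.6
```

```bash
python3 - <<'E'
from h import *
go(468.4,137.8,296,-61)
E
```

```text
at [ 535.2 -147.5  298.2] rot [ 1.800e+02 -8.000e-02 -1.576e+01] F [ 0.63 -0.07 -2.39] open 20.6 t 13.4833
shift m [-0.1418 -0.2565  0.002 ] turn 0.7896
```

>>> carry_out:
  steps:
    - [[-0.004, -0.007, 0, 0.02, 0], [-0.013, -0.023, 0, 0.08, 0], [-0.026, -0.047, 0, 0.16, 0], [-0.041, -0.074, 0, 0.25, 0], [-0.056, -0.101, 0, 0.34, 0], [-0.071, -0.128, 0, 0.43, 0], [-0.086, -0.155, 0, 0.52, 0], [-0.1, -0.181, 0, 0.61, 0]]

```text
clock: 14.15
tcp_pos: [486.5, 55.3, 296.2]
tcp_rot: [179.9, 0.1, -51.0]
force: [0.5, 0.1, -1.7]
opening: 20.6
```

```bash
python3 - <<'E'
from h import *
go(468.4,137.8,296,-61)
E
```

```text
at [486.5  55.3 296.2] rot [ 1.7992e+02  6.0000e-02 -5.0970e+01] F [ 0.48  0.09 -1.73] open 20.6 t 14.15
shift m [-0.0755 -0.0379  0.0002] turn 0.175
```

>>> carry_out:
  steps:
    - [[-0.018, -0.009, 0, 0.07, 0], [-0.036, -0.018, 0, 0.13, 0], [-0.052, -0.026, 0, 0.175, 0], [-0.064, -0.032, 0, 0.175, 0], [-0.072, -0.036, 0, 0.175, 0], [-0.0755, -0.0379, 0, 0.175, 0], [-0.0755, -0.0379, 0, 0.175, 0], [-0.0755, -0.0379, 0, 0.175, 0]]

```text
clock: 14.82
tcp_pos: [469.3, 136.0, 296.9]
tcp_rot: [180.0, -0.0, -60.7]
force: [0.4, -0.5, -2.2]
opening: 20.9
```

>>> carry_out:
  steps:
    - [[0, 0, 0.01, 0, 0], [0, 0, 0.025, 0, 0], [0, 0, 0.045, 0, 0], [0, 0, 0.065, 0, 0], [0, 0, 0.082, 0, 0], [0, 0, 0.092, 0, 0], [0, 0, 0.094, 0, 0], [0, 0, 0.094, 0, 0]]

```text
clock: 15.48
tcp_pos: [469.1, 135.9, 202.8]
tcp_rot: [179.9, 0.0, -60.8]
force: [0.2, -0.4, -1.7]
opening: 20.8
```

```bash
python3 look.py o.png; python3 - <<'E'
from h import *
go(468.4,137.8,202,-61)
E
```

```text
at [469.6 136.2 203.5] rot [180.    -0.   -60.75] F [-0.46  0.14 -2.46] open 20.6 t 15.5333
shift m [-0.001   0.0001  0.0028] turn 0.0043
[[301.0, 179.0], [403.0, 179.0], [199.0, 179.0], [303.0, 321.0], [304.0, 388.0]]
[[301.0, 179.0], [402.0, 192.0], [199.0, 166.0], [279.0, 313.0], [267.0, 372.0]]
at [469.6 136.2 203.5] rot [180.    -0.   -60.75] F [-0.46  0.14 -2.46] open 20.6 t 15.5333
shift m [-0.002   0.0002  0.0015] turn 0.0043
```

View pics/o.png

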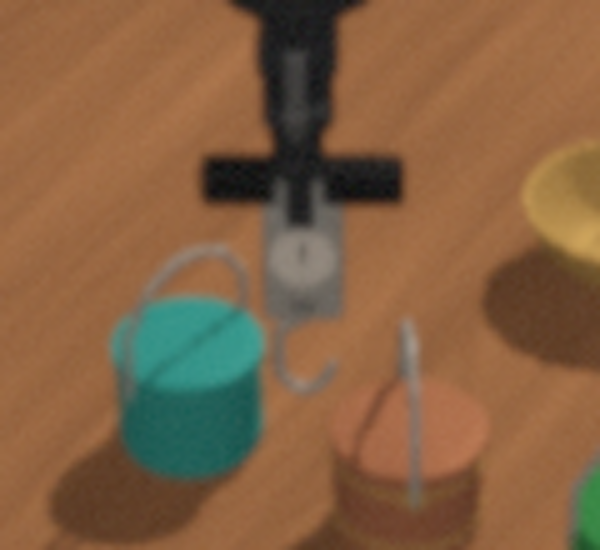

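>>> carry_out:
  steps:
    - [[-0.001, -0.005, 0.001, 0, 0], [-0.0015, -0.012, 0.001, 0, 0], [-0.0015, -0.02, 0.001, 0, 0], [-0.0015, -0.026, 0.001, 0, 0], [-0.0015, -0.029, 0.001, 0, 0], [-0.0015, -0.03, 0.001, 0, 0], [-0.0015, -0.03, 0.001, 0, 0]]

```text
clock: 16.12
tcp_pos: [494.9, 152.5, 202.2]
tcp_rot: [180.0, 0.0, -60.7]
force: [0.5, -0.3, -2.0]
opening: 20.9
```

```bash
python3 look.py p.png; python3 - <<'E'
from h import *
go(516.5,164.5,202,-61)
E
```

```text
at [494.6 152.4 202.2] rot [ 1.7998e+02  1.0000e-02 -6.0720e+01] F [ 0.09  0.16 -1.34] open 20.7 t 16.1667
shift m [0.0009 0.0299 0.0015] turn 0.0048
[[307.0, 179.0], [409.0, 179.0], [205.0, 179.0], [307.0, 321.0], [307.0, 388.0]]
[[307.0, 179.0], [407.0, 192.0], [205.0, 167.0], [283.0, 313.0], [269.0, 372.0]]
at [494.6 152.4 202.2] rot [ 1.7998e+02  1.0000e-02 -6.0720e+01] F [ 0.09  0.16 -1.34] open 20.7 t 16.1667
shift m [ 0.0001 -0.025   0.0002] turn 0.0048
```

View pics/p.png

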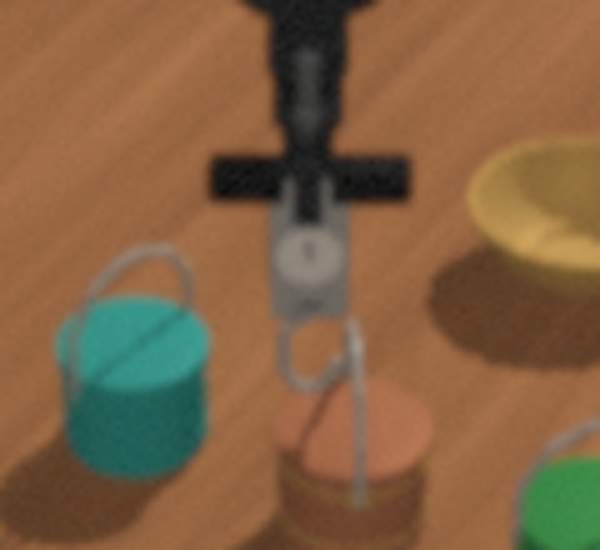

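>>> carry_out:
  steps:
    - [[0, -0.003, 0, 0, 0], [0, -0.007, 0, 0, 0], [0, -0.012, 0, 0, 0], [0, -0.017, 0, 0, 0], [0, -0.021, 0, 0, 0], [0, -0.0235, 0, 0, 0], [0, -0.0235, 0, 0, 0], [0, -0.0235, 0, 0, 0]]

```text
clock: 16.83
tcp_pos: [515.2, 163.9, 202.2]
tcp_rot: [180.0, 0.0, -60.7]
force: [0.2, -0.6, -2.3]
opening: 20.8
```

```bash
python3 look.py q.png
```

```text
at [515.1 163.8 202.2] rot [ 1.7998e+02  1.0000e-02 -6.0730e+01] F [-1.17  0.43 -3.17] open 21.0 t 16.8833
shift m [0.0008 0.0533 0.0015] turn 0.0046
[[305.0, 179.0], [407.0, 180.0], [202.0, 179.0], [303.0, 321.0], [302.0, 388.0]]
[[305.0, 179.0], [405.0, 192.0], [203.0, 167.0], [279.0, 313.0], [264.0, 372.0]]
```

View pics/q.png

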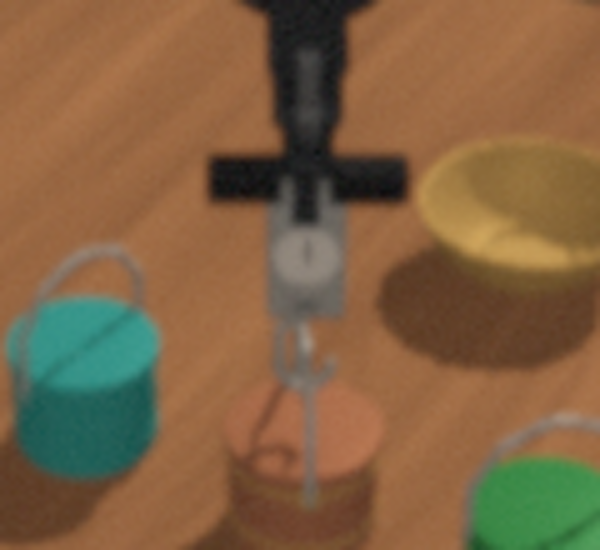

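>>> carry_out:
  steps:
    - [[0, 0, -0.003, 0, 0], [0, 0, -0.008, 0, 0], [0, 0, -0.013, 0, 0], [0, 0, -0.017, 0, 0], [0, 0, -0.02, 0, 0], [0, 0, -0.022, 0, 0], [0, 0, -0.024, 0, 0], [0, 0, -0.026, 0, 0]]

```text
clock: 17.55
tcp_pos: [515.2, 163.8, 228.5]
tcp_rot: [180.0, 0.0, -60.7]
force: [0.3, -0.8, -3.1]
opening: 20.8
```

>>> carry_out:
  steps:
    - [[0, 0, -0.002, 0, 0], [0, 0, -0.004, 0, 0], [0, 0, -0.006, 0, 0], [0, 0, -0.008, 0, 0], [0, 0, -0.01, 0, 0], [0, 0, -0.01, 0, 0], [0, 0, -0.01, 0, 0], [0, 0, -0.01, 0, 0]]

```text
clock: 18.22
tcp_pos: [515.2, 163.8, 238.2]
tcp_rot: [180.0, 0.0, -60.7]
force: [-0.6, 0.0, -2.9]
opening: 20.6
```

```bash
python3 look.py r.png
```

```text
at [515.2 163.8 238.2] rot [179.99   0.   -60.73] F [-0.69 -0.38 -4.47] open 20.5 t 18.2667
shift m [0.0008 0.0534 0.0375] turn 0.0047
[[306.0, 177.0], [410.0, 177.0], [202.0, 177.0], [304.0, 323.0], [303.0, 393.0]]
[[306.0, 177.0], [408.0, 190.0], [203.0, 164.0], [280.0, 315.0], [264.0, 377.0]]
```

View pics/r.png

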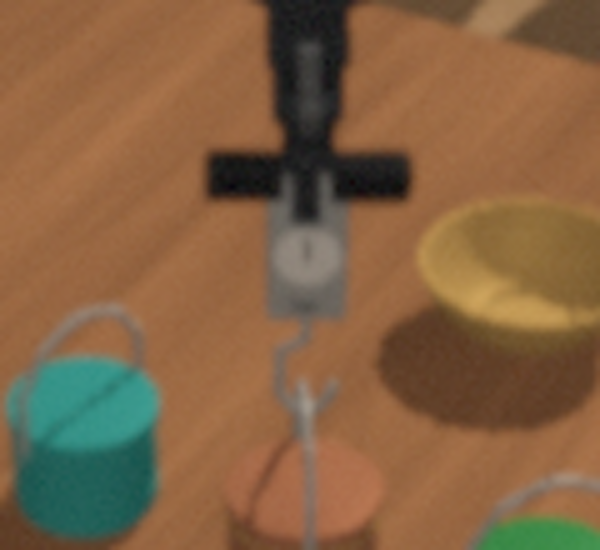

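```bash
cat > track.py <<'E'
from h import *
d=cam('scene')
ref=cv2.cvtColor(cv2.imread('pics/scene0.png'),cv2.COLOR_BGR2GRAY).astype(np.float32)
cur=cv2.cvtColor(np.array(d['img']),cv2.COLOR_RGB2GRAY).astype(np.float32)
def tr(box):
    u0,v0,u1,v1=box; M=np.eye(2,3,dtype=np.float32)
    t=ref[v0:v1,u0:u1]; m=20; b=cur[v0-m:v1+m,u0-m:u1+m]
    r=cv2.matchTemplate(b,t,cv2.TM_CCOEFF_NORMED); _,mx,_,l=cv2.minMaxLoc(r)
    M[0,2],M[1,2]=l
    try: cc,M=cv2.findTransformECC(t,b,M,cv2.MOTION_TRANSLATION,(3,100,1e-4))
    except cv2.error: cc=mx
    return M[0,2]-m,M[1,2]-m,round(float(cc),3)
g=proj(d,[[516.5,164.5,30],[516.5,164.5,40]]);k=(g[1]-g[0])/10
x=tr((298,222,338,246)); print('pail shift px',x,'px/mm',k,'height',x[1]/k[1])
x=tr((345,225,385,262)); print('green ctrl',x)
go(515.2,163.8,238,-60.7)
E
python3 track.py
```

```text
pail shift px (np.float32(-0.004590988), np.float32(0.0028591156), 0.998) px/mm [ 0.00404653 -0.28806836] height -0.00992512871849602
green ctrl (np.float32(0.014446259), np.float32(-0.00046920776), 0.999)
at [515.2 163.8 238.2] rot [179.99   0.   -60.73] F [ 0.47 -0.39 -2.24] open 20.8 t 18.3167
shift m [0.     0.     0.0002] turn -0.0006
```

>>> carry_out:
  steps:
    - [[0, 0, -0.002, 0, 0], [0, 0, -0.004, 0, 0], [0, 0, -0.006, 0, 0], [0, 0, -0.008, 0, 0], [0, 0, -0.01, 0, 0], [0, 0, -0.012, 0, 0], [0, 0, -0.014, 0, 0], [0, 0, -0.016, 0, 0]]

```text
clock: 18.98
tcp_pos: [515.2, 163.9, 254.5]
tcp_rot: [180.0, 0.0, -60.7]
force: [0.6, 1.0, -5.7]
opening: 20.7
```

```bash
python3 track.py
```

```text
pail shift px (np.float32(-0.01171875), np.float32(0.009807587), 0.998) px/mm [ 0.00404653 -0.28806836] height -0.03404603860607507
green ctrl (np.float32(0.026197433), np.float32(-0.0063877106), 0.999)
at [515.3 163.9 254.8] rot [-179.98   -0.    -60.73] F [ 0.57  0.24 -5.04] open 20.3 t 19.0333
shift m [0.     0.0002 0.0168] turn -0.0006
```

>>> carry_out:
  steps:
    - [[0, 0, -0.001, 0, 0], [0, 0, -0.0025, 0, 0], [0, 0, -0.004, 0, 0], [0, 0, -0.0055, 0, 0], [0, 0, -0.007, 0, 0], [0, 0, -0.008, 0, 0], [0, 0, -0.009, 0, 0], [0, 0, -0.01, 0, 0]]

```text
clock: 19.7
tcp_pos: [515.2, 163.9, 264.4]
tcp_rot: [180.0, 0.0, -60.7]
force: [-0.3, 0.5, -6.6]
opening: 20.6
```

```bash
python3 track.py
```

```text
pail shift px (np.float32(0.0121536255), np.float32(0.01008606), 0.998) px/mm [ 0.00404653 -0.28806836] height -0.03501272892822345
green ctrl (np.float32(0.026950836), np.float32(-0.018417358), 0.999)
at [515.3 163.9 264.5] rot [-179.99   -0.    -60.73] F [ 0.06  0.88 -6.5 ] open 21.2 t 19.75
shift m [0.     0.0001 0.0265] turn -0.0006
```

>>> carry_out:
  steps:
    - [[0, 0, -0.001, 0, 0], [0, 0, -0.002, 0, 0], [0, 0, -0.003, 0, 0], [0, 0, -0.004, 0, 0], [0, 0, -0.005, 0, 0], [0, 0, -0.006, 0, 0], [0, 0, -0.007, 0, 0], [0, 0, -0.008, 0, 0]]

```text
clock: 20.42
tcp_pos: [515.2, 163.8, 272.3]
tcp_rot: [180.0, 0.0, -60.7]
force: [-0.2, -0.1, -7.6]
opening: 21.0
```

```bash
python3 track.py
```

```text
pail shift px (np.float32(-0.017435074), np.float32(-0.01281929), 0.999) px/mm [ 0.00404653 -0.28806836] height 0.044500860651775685
green ctrl (np.float32(0.008703232), np.float32(-0.024427414), 0.999)
at [515.3 163.9 272.6] rot [-179.99   -0.    -60.73] F [-1.05  0.3  -7.57] open 20.8 t 20.4667
shift m [0.     0.0001 0.0346] turn -0.0006
```

Spring at about 46 mm and the pail is still standing.

>>> carry_out:
  steps:
    - [[0, 0, -0.001, 0, 0], [0, 0, -0.002, 0, 0], [0, 0, -0.003, 0, 0], [0, 0, -0.004, 0, 0], [0, 0, -0.005, 0, 0], [0, 0, -0.006, 0, 0], [0, 0, -0.007, 0, 0], [0, 0, -0.008, 0, 0]]

```text
clock: 21.13
tcp_pos: [515.2, 163.8, 280.4]
tcp_rot: [180.0, 0.0, -60.7]
force: [-0.3, 0.1, -7.5]
opening: 20.6
```

```bash
python3 track.py
```

```text
pail shift px (np.float32(-0.010246277), np.float32(-0.026475906), 0.998) px/mm [ 0.00404653 -0.28806836] height 0.09190841343658655
green ctrl (np.float32(0.0064487457), np.float32(-0.015197754), 0.999)
at [515.3 163.9 280.5] rot [-179.99   -0.    -60.74] F [ 0.14 -0.45 -7.68] open 20.8 t 21.1833
shift m [0.     0.0001 0.0425] turn -0.0006
```

>>> carry_out:
  steps:
    - [[0, 0, -0.001, 0, 0], [0, 0, -0.002, 0, 0], [0, 0, -0.003, 0, 0], [0, 0, -0.004, 0, 0], [0, 0, -0.005, 0, 0], [0, 0, -0.006, 0, 0]]

```text
clock: 21.68
tcp_pos: [515.2, 163.8, 286.4]
tcp_rot: [180.0, 0.0, -60.7]
force: [-0.3, -0.3, -9.3]
opening: 20.7
```

```bash
python3 track.py
```

```text
pail shift px (np.float32(-0.037109375), np.float32(-0.016649246), 0.998) px/mm [ 0.00404653 -0.28806836] height 0.05779616316461091
green ctrl (np.float32(-0.0033912659), np.float32(0.013870239), 0.999)
at [515.3 163.9 286.5] rot [-179.99   -0.    -60.73] F [-0.54  0.9  -8.26] open 20.7 t 21.7333
shift m [-0.      0.0001  0.0485] turn -0.0006
```

```bash
python3 look.py s.png
```

```text
at [515.3 163.9 286.4] rot [-179.99   -0.    -60.73] F [ 0.43  0.22 -9.53] open 20.7 t 21.7833
shift m [0.0008 0.0535 0.0857] turn 0.0046
[[307.0, 170.0], [413.0, 171.0], [201.0, 170.0], [305.0, 322.0], [304.0, 396.0]]
[[307.0, 170.0], [411.0, 184.0], [202.0, 156.0], [280.0, 314.0], [265.0, 380.0]]
```

View pics/s.png

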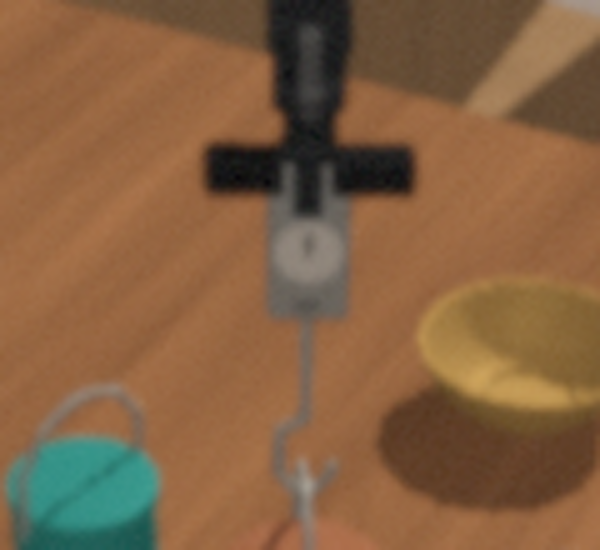

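>>> carry_out:
  steps:
    - [[0, 0, -0.001, 0, 0], [0, 0, -0.002, 0, 0], [0, 0, -0.003, 0, 0], [0, 0, -0.004, 0, 0], [0, 0, -0.005, 0, 0], [0, 0, -0.006, 0, 0], [0, 0, -0.006, 0, 0]]

```text
clock: 22.37
tcp_pos: [515.4, 163.9, 292.6]
tcp_rot: [-180.0, -0.0, -60.7]
force: [-0.4, 0.1, -8.2]
opening: 20.7
```

```bash
python3 track.py
```

```text
pail shift px (np.float32(0.27445793), np.float32(-1.8542595), 0.989) px/mm [ 0.00404653 -0.28806836] height 6.436873039189727
green ctrl (np.float32(0.0015392303), np.float32(0.00333786), 0.999)
at [515.3 163.9 292.4] rot [-179.99   -0.    -60.74] F [-0.79  0.24 -8.11] open 20.8 t 22.4167
shift m [0.     0.0001 0.0544] turn -0.0006
```

>>> carry_out:
  steps:
    - [[0, 0, -0.0005, 0, 0], [0, 0, -0.001, 0, 0], [0, 0, -0.0015, 0, 0], [0, 0, -0.002, 0, 0], [0, 0, -0.0025, 0, 0], [0, 0, -0.003, 0, 0], [0, 0, -0.003, 0, 0]]

```text
clock: 23.0
tcp_pos: [515.3, 163.9, 295.4]
tcp_rot: [-180.0, -0.0, -60.7]
force: [0.3, 0.0, -9.0]
opening: 20.5
```

```bash
python3 track.py
```

```text
pail shift px (np.float32(0.25636673), np.float32(-2.6903954), 0.985) px/mm [ 0.00404653 -0.28806836] height 9.339433564272724
green ctrl (np.float32(0.028205872), np.float32(0.011154175), 0.999)
at [515.3 163.9 295.3] rot [-180.     -0.    -60.73] F [ 0.33  0.9  -8.81] open 20.9 t 23.05
shift m [0.     0.0001 0.0573] turn -0.0006
```

>>> carry_out:
  steps:
    - [[0, 0, 0, 0, 0], [0, 0, 0, 0, 0], [0, 0, 0, 0, 0], [0, 0, 0, 0, 0], [0, 0, 0, 0, 0], [0, 0, 0, 0, 0], [0, 0, 0, 0, 0], [0, 0, 0, 0, 0]]

```text
clock: 23.72
tcp_pos: [515.2, 163.8, 295.3]
tcp_rot: [180.0, -0.0, -60.7]
force: [-0.3, -0.7, -8.6]
opening: 20.7
```

```bash
python3 track.py; python3 -c "
from h import *
crop('scene',260,130,370,250,5,'u.png')"
```

```text
pail shift px (np.float32(0.19649506), np.float32(-2.5257778), 0.984) px/mm [ 0.00404653 -0.28806836] height 8.767980539384642
green ctrl (np.float32(0.028148651), np.float32(0.0012817383), 0.999)
at [515.2 163.9 295.3] rot [180.    -0.   -60.73] F [ 0.39  0.41 -9.33] open 20.5 t 23.7667
shift m [0.     0.0001 0.0573] turn -0.0005
```

View pics/u.png

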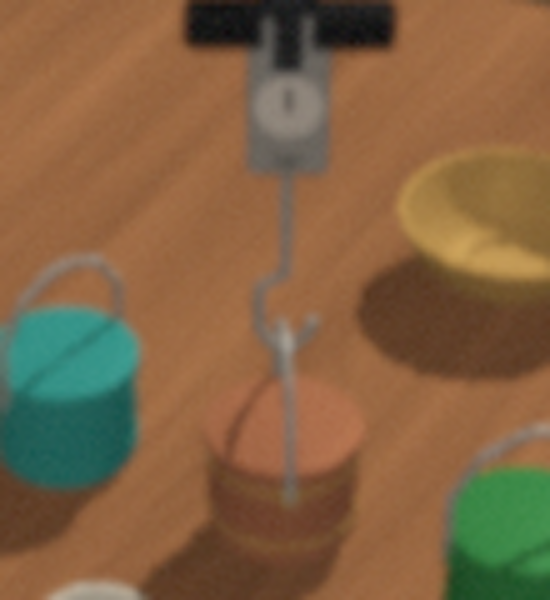

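>>> carry_out:
  steps:
    - [[0, 0, 0, 0, 0], [0, 0, 0, 0, 0], [0, 0, 0, 0, 0], [0, 0, 0, 0, 0], [0, 0, 0, 0, 0], [0, 0, 0, 0, 0], [0, 0, 0, 0, 0], [0, 0, 0, 0, 0]]

```text
clock: 24.43
tcp_pos: [515.2, 163.8, 295.3]
tcp_rot: [180.0, 0.0, -60.7]
force: [0.4, 0.6, -8.9]
opening: 20.8
```

```bash
python3 track.py
```

```text
pail shift px (np.float32(0.19157791), np.float32(-2.5803146), 0.983) px/mm [ 0.00404653 -0.28806836] height 8.957299555694151
green ctrl (np.float32(0.0110321045), np.float32(-0.007900238), 0.999)
at [515.2 163.9 295.3] rot [180.    -0.   -60.73] F [ 0.85 -0.73 -8.69] open 20.6 t 24.4833
shift m [0.     0.0001 0.0573] turn -0.0006
```

>>> carry_out:
  steps:
    - [[0, 0, 0, 0, 0], [0, 0, 0, 0, 0], [0, 0, 0, 0, 0], [0, 0, 0.001, 0, 0], [0, 0, 0.002, 0, 0], [0, 0, 0.003, 0, 0], [0, 0, 0.004, 0, 0], [0, 0, 0.005, 0, 0]]

```text
clock: 25.15
tcp_pos: [515.2, 163.8, 290.1]
tcp_rot: [180.0, 0.0, -60.7]
force: [-0.1, 0.7, -9.1]
opening: 20.5
```

>>> carry_out:
  steps:
    - [[0, 0, 0.001, 0, 0], [0, 0, 0.002, 0, 0], [0, 0, 0.003, 0, 0], [0, 0, 0.004, 0, 0], [0, 0, 0.006, 0, 0], [0, 0, 0.008, 0, 0], [0, 0, 0.01, 0, 0], [0, 0, 0.012, 0, 0]]

```text
clock: 25.82
tcp_pos: [515.3, 163.9, 278.1]
tcp_rot: [-180.0, 0.0, -60.7]
force: [0.1, 0.4, -7.7]
opening: 20.9
```

```bash
python3 track.py
```

```text
pail shift px (np.float32(0.004453659), np.float32(-0.051950455), 0.998) px/mm [ 0.00404653 -0.28806836] height 0.180340714413393
green ctrl (np.float32(0.019191742), np.float32(0.012214661), 0.999)
at [515.1 163.8 277.7] rot [ 1.7998e+02  1.0000e-02 -6.0730e+01] F [-0.1   0.24 -8.28] open 20.9 t 25.8667
shift m [ 0.0001 -0.0001  0.0397] turn -0.0006
```

>>> carry_out:
  steps:
    - [[0, 0, 0.004, 0, 0], [0, 0, 0.009, 0, 0], [0, 0, 0.015, 0, 0], [0, 0, 0.021, 0, 0], [0, 0, 0.027, 0, 0], [0, 0, 0.033, 0, 0], [0, 0, 0.038, 0, 0], [0, 0, 0.042, 0, 0]]

```text
clock: 26.53
tcp_pos: [515.3, 163.8, 235.7]
tcp_rot: [180.0, 0.0, -60.7]
force: [0.5, 0.8, -2.2]
opening: 20.6
```

>>> carry_out:
  steps:
    - [[0, 0, 0.004, 0, 0], [0, 0, 0.008, 0, 0], [0, 0, 0.013, 0, 0], [0, 0, 0.018, 0, 0], [0, 0, 0.024, 0, 0], [0, 0, 0.029, 0, 0], [0, 0, 0.0325, 0, 0], [0, 0, 0.0335, 0, 0]]

```text
clock: 27.2
tcp_pos: [514.9, 163.8, 202.0]
tcp_rot: [179.9, 0.0, -60.7]
force: [0.1, -0.2, -2.7]
opening: 20.4
```

```bash
python3 track.py; python3 look.py v.png
```

```text
pail shift px (np.float32(0.060731888), np.float32(0.0069732666), 0.987) px/mm [ 0.00404653 -0.28806836] height -0.0242069850532498
green ctrl (np.float32(0.0093688965), np.float32(-0.011016846), 0.999)
at [515.  163.8 202.2] rot [ 1.7996e+02  1.0000e-02 -6.0730e+01] F [ 0.5  -0.09 -2.11] open 20.7 t 27.25
shift m [ 0.0001 -0.0001 -0.0358] turn -0.0006
at [515.1 163.8 202.6] rot [ 1.7997e+02  1.0000e-02 -6.0730e+01] F [-0.09  0.3  -1.89] open 20.6 t 27.3
shift m [0.0008 0.0534 0.0019] turn 0.0046
[[305.0, 179.0], [407.0, 179.0], [203.0, 179.0], [303.0, 321.0], [302.0, 388.0]]
[[305.0, 179.0], [405.0, 192.0], [204.0, 166.0], [279.0, 312.0], [264.0, 372.0]]
```

View pics/v.png

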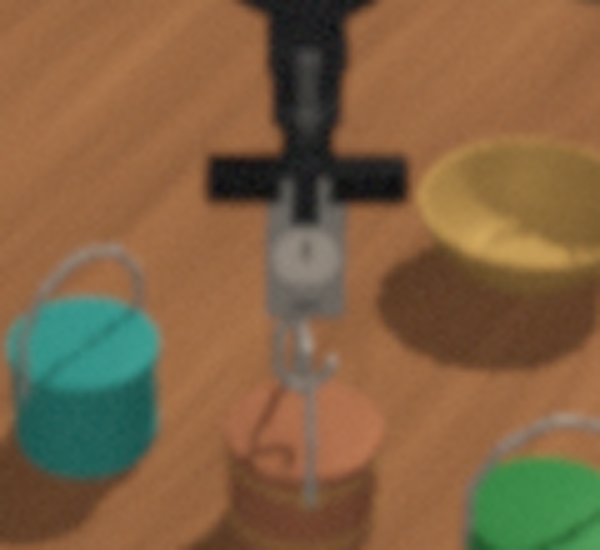

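Same pose as on entry. I back out along tool +y by 55 mm, then go up to a safe 296 mm.

>>> carry_out:
  steps:
    - [[0, 0.003, 0, 0, 0], [0, 0.008, 0, 0, 0], [0, 0.015, 0, 0, 0], [0, 0.024, 0, 0, 0], [0, 0.034, 0, 0, 0], [0, 0.044, 0, 0, 0], [0, 0.052, 0, 0, 0], [0, 0.055, 0, 0, 0]]

```text
clock: 27.97
tcp_pos: [465.7, 136.2, 202.9]
tcp_rot: [180.0, 0.0, -60.7]
force: [-0.6, 0.1, -2.3]
opening: 20.8
```

>>> carry_out:
  steps:
    - [[0, 0, -0.01, 0, 0], [0, 0, -0.03, 0, 0], [0, 0, -0.05, 0, 0], [0, 0, -0.07, 0, 0], [0, 0, -0.085, 0, 0], [0, 0, -0.094, 0, 0], [0, 0, -0.096, 0, 0], [0, 0, -0.096, 0, 0]]

```text
clock: 28.63
tcp_pos: [467.6, 137.1, 299.3]
tcp_rot: [-179.9, -0.0, -60.7]
force: [0.1, -0.4, -1.7]
opening: 21.0
```

```bash
python3 track.py; python3 look.py w.png; python3 - <<'E'
from h import *
go(534.6,-146.2,297,-15.5)
E
```

```text
pail shift px (np.float32(0.025247574), np.float32(-0.023609161), 0.998) px/mm [ 0.00404653 -0.28806836] height 0.08195680005173031
green ctrl (np.float32(0.025835037), np.float32(-0.001739502), 0.999)
at [467.2 137.  298.5] rot [179.99   0.   -60.73] F [-0.17  0.76 -2.45] open 20.7 t 28.6833
shift m [ 0.0001 -0.055   0.0605] turn -0.0006
at [466.9 136.9 298.1] rot [ 1.7994e+02  2.0000e-02 -6.0730e+01] F [ 0.03  0.53 -2.21] open 20.9 t 28.7333
shift m [ 0.001  -0.002   0.0974] turn 0.0047
[[304.0, 173.0], [411.0, 174.0], [197.0, 174.0], [306.0, 327.0], [308.0, 401.0]]
[[304.0, 173.0], [409.0, 187.0], [198.0, 160.0], [281.0, 319.0], [269.0, 385.0]]
at [466.9 136.9 298.1] rot [ 1.7994e+02  2.0000e-02 -6.0730e+01] F [ 0.03  0.53 -2.21] open 20.9 t 28.7333
shift m [0.28   0.0793 0.0011] turn -0.7894
```

View pics/w.png

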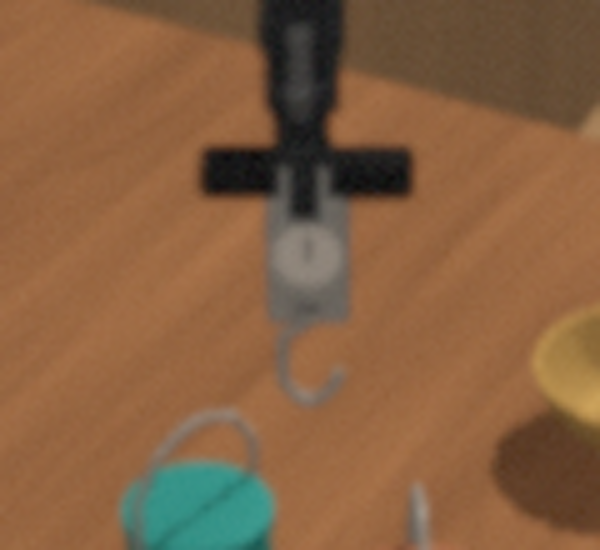

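>>> carry_out:
  steps:
    - [[0.008, 0.002, 0, -0.03, 0], [0.028, 0.008, 0, -0.1, 0], [0.055, 0.016, 0, -0.19, 0], [0.085, 0.024, 0, -0.28, 0], [0.115, 0.033, 0, -0.37, 0], [0.145, 0.041, 0, -0.46, 0], [0.175, 0.05, 0, -0.55, 0], [0.2, 0.057, 0, -0.64, 0]]

```text
clock: 29.4
tcp_pos: [515.1, -67.3, 297.7]
tcp_rot: [180.0, 0.1, -23.8]
force: [0.6, 0.5, -1.6]
opening: 20.6
```

```bash
python3 - <<'E'
from h import *
go(534.6,-146.2,297,-15.53)
E
```

```text
at [515.1 -67.3 297.7] rot [ 1.7996e+02  9.0000e-02 -2.3830e+01] F [ 0.58  0.52 -1.64] open 20.6 t 29.4
shift m [0.0497 0.0642 0.0006] turn -0.1448
```

>>> carry_out:
  steps:
    - [[0.015, 0.02, 0, -0.06, 0], [0.028, 0.037, 0, -0.11, 0], [0.039, 0.05, 0, -0.145, 0], [0.046, 0.059, 0, -0.145, 0], [0.049, 0.063, 0, -0.145, 0], [0.0497, 0.0642, 0, -0.145, 0], [0.0497, 0.0642, 0, -0.145, 0], [0.0497, 0.0642, 0, -0.145, 0]]

```text
clock: 30.07
tcp_pos: [534.3, -143.4, 298.6]
tcp_rot: [-180.0, 0.0, -15.8]
force: [0.0, 0.1, -2.8]
opening: 20.7
```

```bash
python3 - <<'E'
from h import *
go(534.6,-146.2,297,-15.53)
E
```

```text
at [ 534.3 -143.4  298.6] rot [-1.7999e+02  3.0000e-02 -1.5760e+01] F [ 0.02  0.1  -2.76] open 20.7 t 30.0667
shift m [0.0011 0.0026 0.0016] turn -0.0041
```

>>> carry_out:
  steps:
    - [[0.001, 0.003, 0, -0.004, 0], [0.001, 0.003, 0.01, -0.004, 0], [0.001, 0.003, 0.03, -0.004, 0], [0.001, 0.003, 0.055, -0.004, 0], [0.001, 0.003, 0.08, -0.004, 0], [0.001, 0.003, 0.1, -0.004, 0], [0.001, 0.003, 0.112, -0.004, 0], [0.001, 0.003, 0.115, -0.004, 0]]

```text
clock: 30.73
tcp_pos: [533.1, -146.6, 181.1]
tcp_rot: [-180.0, 0.2, -15.5]
force: [-0.0, 0.2, -2.7]
opening: 20.4
```

>>> carry_out:
  steps:
    - [[0, 0, 0, 0, 0], [0, 0, 0, 0, 0]]

```text
clock: 30.9
tcp_pos: [534.9, -147.3, 184.2]
tcp_rot: [180.0, -0.0, -15.5]
force: [0.3, 1.5, -2.2]
opening: 20.6
```

```bash
python3 look.py x.png; python3 - <<'E'
from h import *
go(534.6,-146.2,131,-15.53)
E
```

```text
at [ 535.2 -147.5  184.6] rot [ 1.800e+02 -7.000e-02 -1.552e+01] F [-0.27  0.42 -2.07] open 20.7 t 30.95
shift m [-0.1399 -0.2564 -0.0163] turn 0.7938
[[293.0, 178.0], [382.0, 122.0], [200.0, 237.0], [319.0, 324.0], [312.0, 393.0]]
[[293.0, 178.0], [382.0, 126.0], [200.0, 233.0], [292.0, 313.0], [270.0, 372.0]]
at [ 535.2 -147.5  184.6] rot [ 1.800e+02 -7.000e-02 -1.552e+01] F [-0.27  0.42 -2.07] open 20.7 t 30.95
shift m [-0.001  -0.001   0.0536] turn 0.0002
```

View pics/x.png

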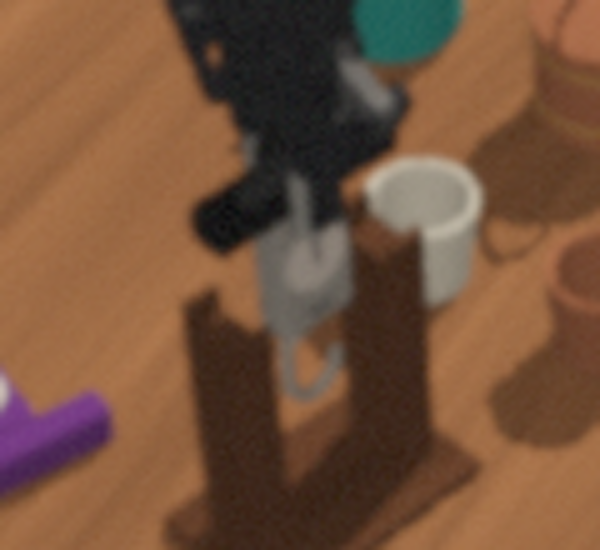

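>>> carry_out:
  steps:
    - [[-0.001, -0.001, 0.005, 0, 0], [-0.001, -0.001, 0.015, 0, 0], [-0.001, -0.001, 0.026, 0, 0], [-0.001, -0.001, 0.036, 0, 0], [-0.001, -0.001, 0.043, 0, 0], [-0.001, -0.001, 0.048, 0, 0], [-0.001, -0.001, 0.051, 0, 0], [-0.001, -0.001, 0.052, 0, 0]]

```text
clock: 31.62
tcp_pos: [533.8, -146.1, 131.1]
tcp_rot: [-180.0, 0.0, -15.5]
force: [-0.3, -0.4, -2.6]
opening: 21.0
```

>>> carry_out:
  steps:
    - [[0, 0, 0.001, 0, 0], [0, 0, 0.002, 0, 0], [0, 0, 0.002, 0, 0]]

```text
clock: 31.87
tcp_pos: [534.2, -146.3, 130.4]
tcp_rot: [180.0, -0.0, -15.5]
force: [-1.7, 0.3, 1.3]
opening: 20.8
```

```bash
python3 look.py y.png; python3 - <<'E'
from h import *
go(534.6,-146.2,129.7,-15.53)
E
```

```text
at [ 534.2 -146.3  130.4] rot [ 1.800e+02 -4.000e-02 -1.553e+01] F [-1.84 -0.3   2.58] open 20.6 t 31.9167
shift m [-0.1386 -0.2555 -0.0705] turn 0.7937
[[296.0, 184.0], [382.0, 128.0], [206.0, 243.0], [321.0, 322.0], [314.0, 386.0]]
[[296.0, 184.0], [382.0, 131.0], [206.0, 239.0], [295.0, 311.0], [273.0, 365.0]]
at [ 534.2 -146.3  130.4] rot [ 1.800e+02 -4.000e-02 -1.553e+01] F [-1.84 -0.3   2.58] open 20.6 t 31.9167
shift m [ 0.0004 -0.0002  0.0007] turn 0.0001
```

View pics/y.png

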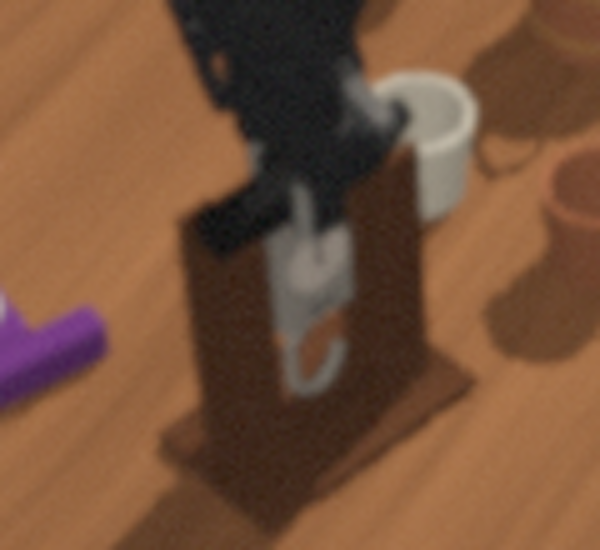

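>>> carry_out:
  steps:
    - [[0, 0, 0, 0, 30], [0, 0, 0, 0, 40], [0, 0, 0, 0, 60], [0, 0, 0, 0, 80], [0, 0, 0, 0, 100], [0, 0, 0, 0, 100], [0, 0, 0, 0, 100], [0, 0, 0, 0, 100]]
  force: 20

```text
clock: 32.58
tcp_pos: [534.0, -146.2, 129.8]
tcp_rot: [-180.0, 0.0, -15.5]
force: [0.8, 0.6, -0.1]
opening: 85.1
```

>>> carry_out:
  steps:
    - [[0, 0, -0.01, 0, 100], [0, 0, -0.03, 0, 100], [0, 0, -0.055, 0, 100], [0, 0, -0.08, 0, 100], [0, 0, -0.11, 0, 100], [0, 0, -0.14, 0, 100], [0, 0, -0.15, 0, 100], [0, 0, -0.15, 0, 100]]

```text
clock: 33.25
tcp_pos: [535.4, -146.6, 283.4]
tcp_rot: [180.0, -0.3, -15.5]
force: [0.5, 0.2, -1.1]
opening: 85.7
```

```bash
python3 track.py; python3 - <<'E'
from h import *
d=load('scene'); crop('scene',200,180,350,340,4,'z_s.png')
E
```

```text
pail shift px (np.float32(0.025392532), np.float32(-0.03725624), 0.998) px/mm [ 0.00404653 -0.28806836] height 0.1293312470035909
green ctrl (np.float32(0.022281647), np.float32(-0.0017356873), 0.999)
at [ 534.5 -146.4  281.4] rot [ 1.7999e+02 -1.6000e-01 -1.5530e+01] F [-0.04 -0.33 -1.2 ] open 85.5 t 33.3
shift m [-0.1018 -0.2937  0.043 ] turn 0.7884
```

View pics/z_s.png

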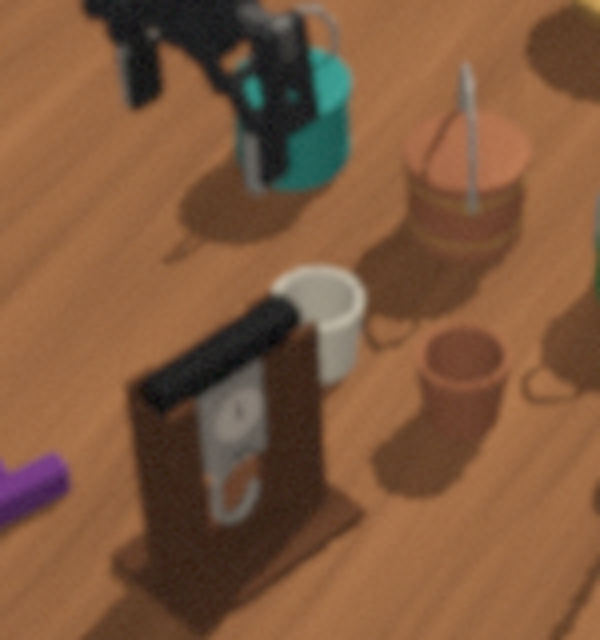

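```bash
python3 - <<'E'
exec(open('track.py').read())
print('bar',tr((235,255,290,335)),'purple/cupB',tr((302,258,330,292)))
finish_job()
E
```

```text
pail shift px (np.float32(0.051765442), np.float32(-0.013134003), 0.998) px/mm [ 0.00404653 -0.28806836] height 0.04559335313913515
green ctrl (np.float32(0.022247314), np.float32(-0.014572144), 0.999)
at [ 533.8 -146.1  280. ] rot [ 1.800e+02 -3.000e-02 -1.552e+01] F [ 0.04 -0.22 -1.17] open 85.5 t 33.35
shift m [-0.1009 -0.2936  0.0419] turn 0.7885
bar (np.float32(-0.009334564), np.float32(-0.096063614), 0.999) purple/cupB (np.float32(-0.013074875), np.float32(0.05968666), 0.998)
the job is handed in; nothing more can be done
```

The pail was weighed, set back where it stood and unhooked, and the scale is back in its stand. I handed the job in at 33 s; `finish_job` gave no verdict.

- **Weighing:** The spring took up roughly 60 mm of stretch, which is about 0.7 kg, while the pail still stood. The pail then hung about 9 mm above the table for over a second. Image tracking of the pail gave 9.3, 8.8 and 9.0 mm over that hold.
- **Last checks:** In the scene camera the pail is within about 0.1 px of its starting picture, and its height is within about 0.1 mm. The bar in the stand is also within 0.1 px of its starting picture. The copper cup and the green pail, which I tracked, have not moved. I did not check the other bystanders individually, but nothing came near them. The gripper is open and clear of everything.
- **One mishap:** On the first sideways move the scale tilted about 14° in the grip. The cause was most likely the hook clipping a post of the fixed stand, because I had not raised it quite high enough. I squared it gently against the post, with about 9 N at the wrist, before hooking the pail. It then stayed upright for the rest of the job.

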